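# Transfer the clipped chocolate moulds to the rack in reverse order

### The job

Move the four clipped chocolate moulds from their single steel stands into the white four-slot rack, one per slot and in reverse order: the leftmost mould goes into the rightmost slot, and so on. Keep each mould upright and set it down gently on the floor of its slot, in line with the slot and centred along its length; do not drop it. Leave the chocolate egg that stands between rack and stands where it is.

Things in the scene. Friction and masses are not known exactly. Their poses are not given: they have to be found in the camera images.
- mould_two: closed double mould with two chocolate shells in a row, upright on its long edge: rigid clear amber plate, white clips at both ends; 80 mm long (x), 24 mm thick (y), 70 mm high (z), 128 g +-30 %. The four differ in length and number of shells. Origin: centre of underside; both ends alike. Starts in a single stand; grip across the thickness from above.
- mould_three: closed double mould with three chocolate shells in a row, upright on its long edge: rigid clear amber plate, white clips at both ends; 105 mm long (x), 24 mm thick (y), 70 mm high (z), 168 g +-30 %. The four differ in length and number of shells. Origin: centre of underside; both ends alike. Starts in a single stand; grip across the thickness from above.
- mould_four: closed double mould with four chocolate shells in a row, upright on its long edge: rigid clear amber plate, white clips at both ends; 130 mm long (x), 24 mm thick (y), 70 mm high (z), 208 g +-30 %. The four differ in length and number of shells. Origin: centre of underside; both ends alike. Starts in a single stand; grip across the thickness from above.
- mould_five: closed double mould with five chocolate shells in a row, upright on its long edge: rigid clear amber plate, white clips at both ends; 155 mm long (x), 24 mm thick (y), 70 mm high (z), 248 g +-30 %. The four differ in length and number of shells. Origin: centre of underside; both ends alike. Starts in a single stand; grip across the thickness from above.
- stand_two: fixed steel stand where mould_two starts; one of four alike in a row along y (robot's left within 15 deg), 64 mm apart, on one tray. Base 95 (x) by 58 (y) mm, 6 thick; two rails along x, 22 mm high above the base, 40 apart inside. Origin: centre of underside, 6 mm above the table; slot floor 6 mm above origin.
- stand_three: fixed steel stand where mould_three starts; one of four alike in a row along y (robot's left within 15 deg), 64 mm apart, on one tray. Base 95 (x) by 58 (y) mm, 6 thick; two rails along x, 22 mm high above the base, 40 apart inside. Origin: centre of underside, 6 mm above the table; slot floor 6 mm above origin.
- stand_four: fixed steel stand where mould_four starts; one of four alike in a row along y (robot's left within 15 deg), 64 mm apart, on one tray. Base 95 (x) by 58 (y) mm, 6 thick; two rails along x, 22 mm high above the base, 40 apart inside. Origin: centre of underside, 6 mm above the table; slot floor 6 mm above origin.
- stand_five: fixed steel stand where mould_five starts; one of four alike in a row along y (robot's left within 15 deg), 64 mm apart, on one tray. Base 95 (x) by 58 (y) mm, 6 thick; two rails along x, 22 mm high above the base, 40 apart inside. Origin: centre of underside, 6 mm above the table; slot floor 6 mm above origin.
- rack: fixed white rack, base 110 (x) by 254 (y) by 12 mm. Origin: centre of underside, on the table. Four slots along x, centred at x = 0, y = +96, +32, -32, -96 mm (+y: robot's left within 15 deg), 40 mm wide between rails 90 mm long, 22 mm high above the slot floor, which is 12 mm above origin. Long moulds overhang both ends. It is left or right of the stands.
- egg: loose dark chocolate egg on a small foot, 40 mm across, 68 mm high, standing on the table between the rack and the stands. Origin: centre of its underside. Leave it standing where it is.
Mind the look-alikes: they are no part of the job. Leave any turquoise look-alike of the mould_five alone.

How it is judged:
By the outcome, as a careful person would: the job done as asked, in the order asked, and still so for the second after the job is handed in, with the robot touching nothing.
It also fails if it takes over 109 s, if anything falls off the work surface, if the arm or the gripper's body presses on something with over 40 N, if the wrist force passes 120 N, or if a joint passes its speed limit or range.

### The arm

A 6-joint arm with a two-finger parallel gripper is mounted at the origin on the work surface. World frame = base frame: x ahead of the robot, y to its left, z up, the work surface at z = 0. Lengths are in m, angles in rad, forces in N, time in s.
With the tool pointing down it reaches from about 0.35 to 0.85 m from the base axis. Payload 8.1 kg.
Tool frame: the origin (TCP) lies between the finger pads; the fingertips stand 8 mm ahead of it and the grasp point (between the pads) lies 11 mm behind it (robot.tip_reach is the y of the fingertips in the tool frame, in m); y points along the fingers, z is the direction in which the jaws open and shut, and the axes are right-handed (so a half turn about y gives the same grasp; the last joint's range is limited). The gripper opens to 93 mm and grips with 3 to 60 N. Pads are 15 mm wide; open, the fingers measure 128 mm over their backs; the gripper's body (75 mm by 188 mm) begins 65 mm behind the grasp point.
Start: joints at [1.19, 0.13, 1.488, -0, 1.523, -0.085], TCP at [0.175, 0.574, 0.227] pointing down, gripper open.
Joint ranges: [-2.96, 2.96], [-0.89, 2.26], [0.02, 2.5], [-1.34, 4.48], [0, 2.73], [-2.66, 2.66]. Speed limits (rad/s): [2.39, 2.39, 2.79, 3.14, 3.14, 3.14].

### API

Orientations are given as a rotation vector (axis times angle).
In Python, from plant import robot gives the robot as it stands.
- The arm moves only by the tool carry_out, never from a script. Its argument "increments" is a list of rows, each an object with "linear": the shift along the tool's x, y, z in m, a list of three; "yaw": the turn about the tool's y in rad. A call has 1 to 5 rows; each row is the pose to reach, as a shift and turn from the pose measured when the call began, along the tool's axes at that moment; what a row does not reach only later rows make up. A row lasts 1/8 s, in which the tool goes at most 62.5 mm and 10.7 degrees, less where a joint would pass 70% of its speed; a pose out of reach is approached as far as the arm can. A call with a gripper value outside its range is refused whole. "gripper" is the opening, from 0 (shut) to 1 (fully open), set as the call begins (left out, the last holds). The fingers move at their own pace and stop on an object; "newtons" is the grip in N (left out, the last holds). Time passes only in rows, so rows that repeat a pose let the fingers close. It gives the time, the measured TCP pose, the force and the opening at its end, in the units of the state.
- robot.read_state(): the state, without advancing time (a new reading comes with each control period).
- robot.read_camera(name): name is "side" or "top"; returns the picture (480x640x3 uint8, blue, green, red); there is no depth.
- robot.camera_params(name): a dict with "fov_y" (degrees; the focal length in pixels is half the picture's height over the tangent of half this angle, whatever the lens; pixels are square), "cx", "cy" (the principal point, pixels), "R" (3x3) and "t" (3): a world point X has camera coordinates R X + t. Camera axes: x right, y down, z forward; pixel columns grow to the right and rows downward; lengths in m; the calibration is good to about 2 mm. A picture is of the moment at which its call begins. camera_params takes no time and is no camera call.
- robot.close_job(): hands the job in, once; it reports no verdict.
The state is a dict: "t": time; "q": joint angles; "dq": joint speeds; "joint_torque": joint torques, N m; "tool_pos": TCP position; "orientation": TCP orientation; "force": force on the tool from outside, world axes, zero at the start; "wrist_torque": the same for the moment, N m; "opening": finger opening in m.
Only numpy, scipy, OpenCV 4.12 (cv2) and the standard library are available. Lean on these libraries where they do the work, as an engineer would, in place of code of your own. Each camera call takes 0.05 s, during which the arm holds its last target.

## Working session

There is one attempt and no reset: what is moved stays moved. The work goes in short steps, Python scripts to look and compute and a tool call to move; the robot and the scene stay as the last step left them, time stands still between calls to the robot, and variables do not carry over. Pictures are saved under pics/ and viewed, and the job is handed in when it is done.

Besides the shell and the picture viewer there is one more tool, called by a JSON object that holds its "api" and its "payload", one argument or row to a line. carry_out: Moves the arm, as the interface text tells. Its arguments: {"type":"object","properties":{"increments":{"type":"array","items":{"type":"object","properties":{"linear":{"type":"array","items":{"type":"number"}},"yaw":{"type":"number"}}}},"gripper":{"type":"number"},"newtons":{"type":"number"}},"required":["increments"]}

```bash
ls; mkdir -p pics; python3 - <<'E'
from plant import robot
import cv2
for n in ("top","side"):
    im=robot.read_camera(n); cv2.imwrite(f"pics/{n}0.png",im)
    p=robot.camera_params(n); print(n,p)
s=robot.read_state(); print(s)
E
```

```text
pics
top {'fov_y': 42.86660334120607, 'cx': 329.3601856680278, 'cy': 236.49929433330263, 'R': array([[ 0.01305529, -0.99981328,  0.01424677],
       [-0.98401319, -0.01537726, -0.17743051],
       [ 0.17761645, -0.0117026 , -0.98403021]]), 't': array([-0.03061853,  0.41995821,  1.29456793])}
side {'fov_y': 55.448224649607404, 'cx': 316.9618505173289, 'cy': 235.7205658059052, 'R': array([[ 0.83070282, -0.55623186, -0.02321503],
       [-0.32676021, -0.45338901, -0.82925639],
       [ 0.45073339,  0.69645137, -0.55838597]]), 't': array([-0.3414827 ,  0.15226101,  0.61349996])}
{'t': 0.1, 'q': array([ 1.18964467e+00,  1.31099563e-01,  1.48913656e+00,  1.36848554e-05,
        1.52301231e+00, -8.54171407e-02]), 'dq': array([ 0.00011863, -0.00063617, -0.0014497 , -0.00046438,  0.0005433 ,
       -0.00175458]), 'joint_torque': array([ 2.02335781e-03, -5.61347401e+01, -4.93092692e+01,  7.71051832e-02,
        2.92550650e-02, -1.23468322e-05]), 'tool_pos': array([0.17466581, 0.57350049, 0.2257026 ]), 'orientation': array([-1.55991456,  0.23248014, -0.23185599]), 'force': array([-0.35247878, -0.05992757,  0.07355228]), 'wrist_torque': array([-0.00323301,  0.01072286, -0.03786192]), 'opening': 0.09268933035844715}
```

View pics/top0.png

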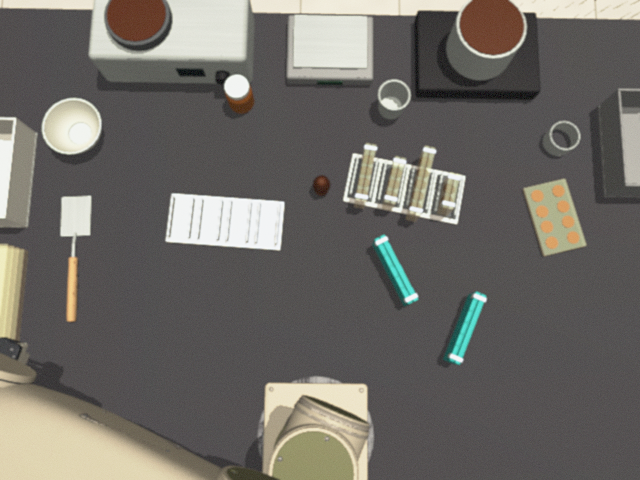

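View pics/side0.png

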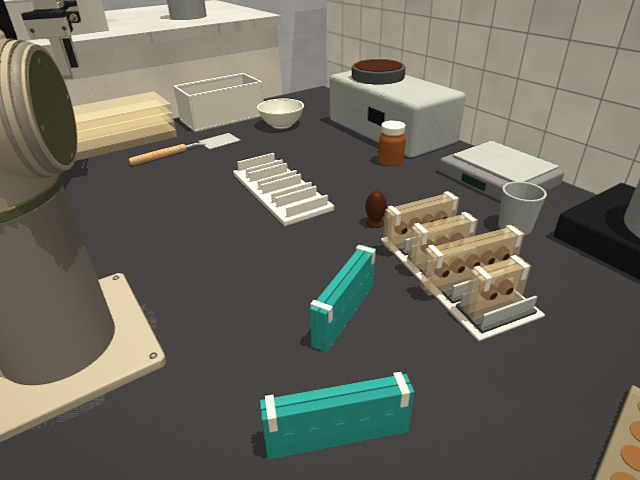

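The top view shows the rack at about (225,222), the egg at (321,184) and the stands tray at about (405,188). The amber moulds, left to right, are at (366,175), (396,182), (423,183) and (449,195). Look-alikes are the two turquoise moulds at (396,270) and (468,328), which I'll leave alone. Next I'll take close crops.

```bash
python3 - <<'E'
import cv2
im=cv2.imread("pics/top0.png")
cv2.imwrite("pics/c1.png",cv2.resize(im[135:230,335:475],None,fx=5.7,fy=5.7,interpolation=cv2.INTER_CUBIC))
cv2.imwrite("pics/c2.png",cv2.resize(im[180:260,155:295],None,fx=5.7,fy=5.7,interpolation=cv2.INTER_CUBIC))
im=cv2.imread("pics/side0.png")
cv2.imwrite("pics/c3.png",cv2.resize(im[185:340,370:550],None,fx=3.8,fy=3.8,interpolation=cv2.INTER_CUBIC))
E
```

```text
(no output)
```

View pics/c1.png

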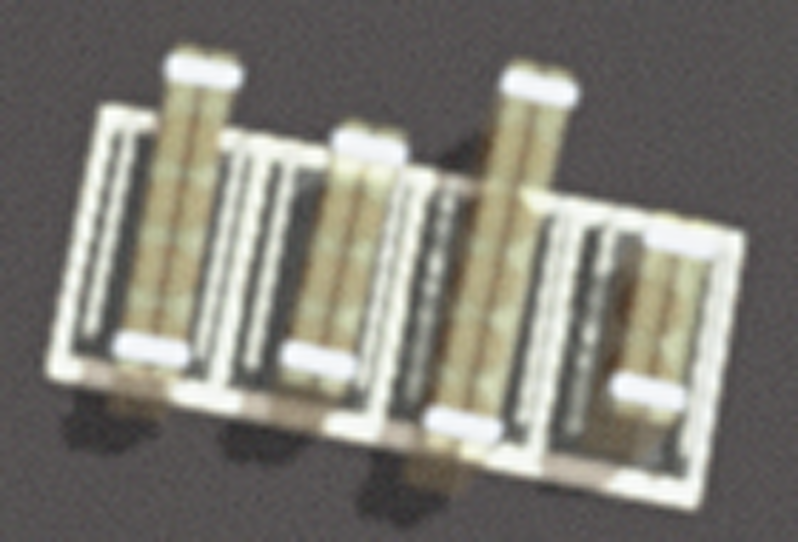

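View pics/c2.png

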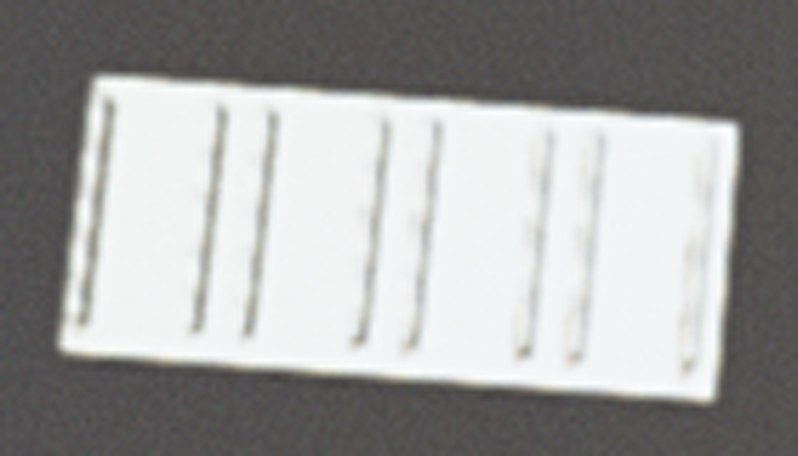

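View pics/c3.png

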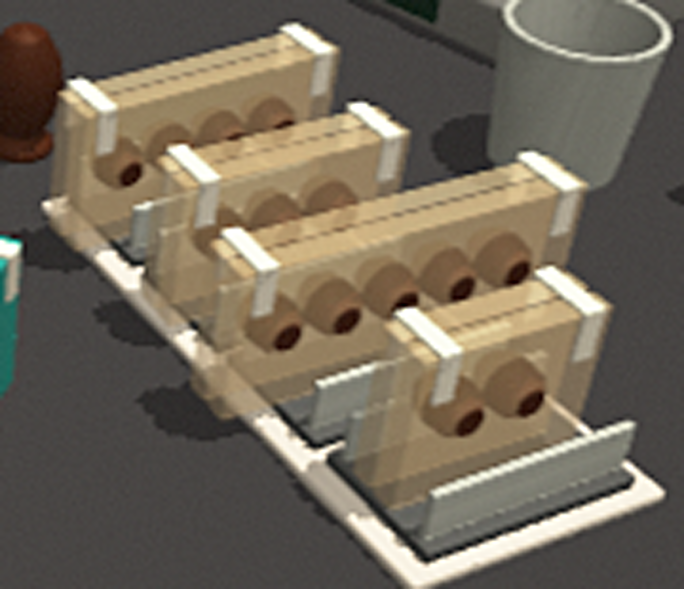

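```bash
cat > h.py <<'E'
import numpy as np, cv2
from scipy.optimize import least_squares
P={}
def init():
    from plant import robot
    for n in("top","side"):
        p=dict(robot.camera_params(n)); p["f"]=240/np.tan(np.radians(p["fov_y"]/2)); P[n]=p
init()
def proj(n,X):
    p=P[n]; c=np.atleast_2d(X)@p["R"].T+p["t"]
    return np.c_[p["f"]*c[:,0]/c[:,2]+p["cx"], p["f"]*c[:,1]/c[:,2]+p["cy"]]
def back(n,uv,z):
    p=P[n]; uv=np.atleast_2d(uv)
    d=np.c_[(uv[:,0]-p["cx"])/p["f"],(uv[:,1]-p["cy"])/p["f"],np.ones(len(uv))]@p["R"]
    C=-p["R"].T@p["t"]
    return C+d*((z-C[2])/d[:,2])[:,None]
def box(x,y,a,L,W,z0,z1):
    c,s=np.cos(a),np.sin(a)
    return np.array([[x+c*u*L/2-s*v*W/2,y+s*u*L/2+c*v*W/2,z] for z in(z0,z1) for u,v in((1,1),(1,-1),(-1,-1),(-1,1))])
def draw(im,n,B,col,k,off):
    q=((proj(n,B)-off+.5)*k-.5).round().astype(int)
    for i in range(4):
        for a,b in((i,(i+1)%4),(i+4,(i+1)%4+4),(i,i+4)): cv2.line(im,tuple(map(int,q[a])),tuple(map(int,q[b])),col,1)
E
cat > m.py <<'E'
from h import *
top=cv2.imread("pics/top0.png")
print("cam",-P["top"]["R"].T@P["top"]["t"],-P["side"]["R"].T@P["side"]["t"])
# rack
g=top.min(2); m=(g>150).astype(np.uint8)
n,lab,st,ce=cv2.connectedComponentsWithStats(m)
l=lab[222,200]; cs,_=cv2.findContours((lab==l).astype(np.uint8),0,1)
r=cv2.minAreaRect(cs[0]); b=cv2.boxPoints(r); print(b.round(1))
# corners 
hull=cv2.convexHull(cs[0]); q=cv2.approxPolyDP(hull,6,True)[:,0]; print(q)
w=back("top",q,0.012); print(w.round(4))
# clips
roi=(g>205).astype(np.uint8)
n,lab,st,ce=cv2.connectedComponentsWithStats(roi)
for i in range(1,n):
    x,y=ce[i]
    if 340<x<470 and 138<y<222 and st[i,4]>15: print(i,st[i],ce[i].round(2),back("top",ce[i],.083).round(4))
E
python3 m.py
```

```text
cam [ 0.18370759 -0.0090052   1.34884356] [ 0.05689857 -0.54818298  0.46090565]
[[164.8 241.5]
 [168.5 192.1]
 [284.5 200.8]
 [280.8 250.2]]
[[171 194]
 [283 201]
 [280 248]
 [166 241]]
[[0.5163 0.3314 0.012 ]
 [0.5043 0.0801 0.012 ]
 [0.3975 0.0839 0.012 ]
 [0.4093 0.3361 0.012 ]]
28 [365 145  12   6  52] [370.31 147.23] [[ 0.6098 -0.1101  0.083 ]]
29 [423 147  13   7  51] [429.27 149.96] [[ 0.6059 -0.2378  0.083 ]]
30 [344 154  17  47 121] [349.93 175.8 ] [[ 0.5451 -0.0664  0.083 ]]
31 [365 158  28  49 203] [377.   180.57] [[ 0.5355 -0.1245  0.083 ]]
32 [392 158  19  54 215] [401.6  179.55] [[ 0.5387 -0.1773  0.083 ]]
38 [410 169  55  55 631] [442.65 195.92] [[ 0.504  -0.2648  0.083 ]]
58 [355 193  13   6  53] [361.04 195.81] [[ 0.5014 -0.0904  0.083 ]]
63 [385 195  15   7  58] [391.16 198.1 ] [[ 0.4974 -0.1547  0.083 ]]
```

```bash
cat > fit.py <<'E'
from h import *
top=cv2.imread("pics/top0.png"); side=cv2.imread("pics/side0.png")
g=top.astype(float).min(2)
def render(Bs,roi,ss=8):
    x0,y0,x1,y1=roi; M=np.zeros(((y1-y0)*ss,(x1-x0)*ss),np.uint8)
    for B in Bs:
        q=(proj("top",B)-[x0,y0]+.5)*ss-.5
        cv2.fillConvexPoly(M,cv2.convexHull((q*16).round().astype(np.int32)),255,cv2.LINE_AA,4)
    return cv2.blur(cv2.resize(M,(x1-x0,y1-y0),interpolation=cv2.INTER_AREA),(1,1))/255.
def fit(bx,p0,roi,lo,hi,step):
    x0,y0,x1,y1=roi; t=np.clip((g[y0:y1,x0:x1]-lo)/(hi-lo),0,1)
    f=lambda p:(render(bx(p),roi)-t).ravel()
    from scipy.optimize import minimize
    S=np.array([p0]+[np.array(p0)+np.eye(len(p0))[i]*step[i] for i in range(len(p0))])
    r=minimize(lambda p:(f(p)**2).sum(),p0,method="Nelder-Mead",options=dict(initial_simplex=S,xatol=1e-4,fatol=1e-3,maxiter=600))
    return r.x,r.fun
rack,e=fit(lambda p:[box(*p,.110,.254,0,.012)],[.456,.208,-.047],(158,185,292,258),60,225,[.004,.004,.03])
print("rack",rack.round(4),e)
tray,e=None,None
np.save("rack.npy",rack)
# clips tops
C={"four":((370.3,147.2),(361.0,195.8),.130),"three":((400,161),(391.16,198.1),.105),"five":((429.3,150),(416.5,209.5),.155),"two":((454.5,177),(448.5,203.5),.080)}
M={}
for k,(a,b,L) in C.items():
    w=back("top",[a,b],.083); d=w[0]-w[1]; M[k]=[*((w[0]+w[1])/2)[:2],np.arctan2(d[1],d[0])]
    print(k,np.round(M[k],4),np.hypot(*d[:2]).round(4),L)
np.save("m.npy",np.array([M[k] for k in M]))
for n,im,(x0,y0,x1,y1),k in(("top",top,(335,135,475,230),5.7),("side",side,(370,185,550,340),3.8)):
    o=cv2.resize(im[y0:y1,x0:x1],None,fx=k,fy=k,interpolation=cv2.INTER_CUBIC)
    for m in M: draw(o,n,box(*M[m],C[m][2],.024,.012,.082),(0,0,255),k,np.array([x0,y0]))
    cv2.imwrite(f"pics/ov_{n}.png",o)
for n,im,(x0,y0,x1,y1),k in(("top",top,(155,180,295,260),5.7),("side",side,(225,140,345,230),6)):
    o=cv2.resize(im[y0:y1,x0:x1],None,fx=k,fy=k,interpolation=cv2.INTER_CUBIC)
    draw(o,n,box(*rack,.110,.254,0,.012),(0,0,255),k,np.array([x0,y0]))
    for j in(96,32,-32,-96):
        j/=1000;c,s=np.cos(rack[2]),np.sin(rack[2])
        draw(o,n,box(rack[0]-s*j,rack[1]+c*j,rack[2],.09,.04,.012,.034),(0,160,0),k,np.array([x0,y0]))
    cv2.imwrite(f"pics/ovr_{n}.png",o)
E
python3 fit.py
```

```text
rack [ 0.4573  0.2083 -0.06  ] 104.07368189602855
four [ 0.5556 -0.1002 -0.1798] 0.1102 0.13
three [ 0.5387 -0.1644 -0.2319] 0.0848 0.105
five [ 0.5396 -0.2232 -0.2184] 0.1356 0.155
two [ 0.5169 -0.2841 -0.2373] 0.0603 0.08
```

View pics/ov_top.png

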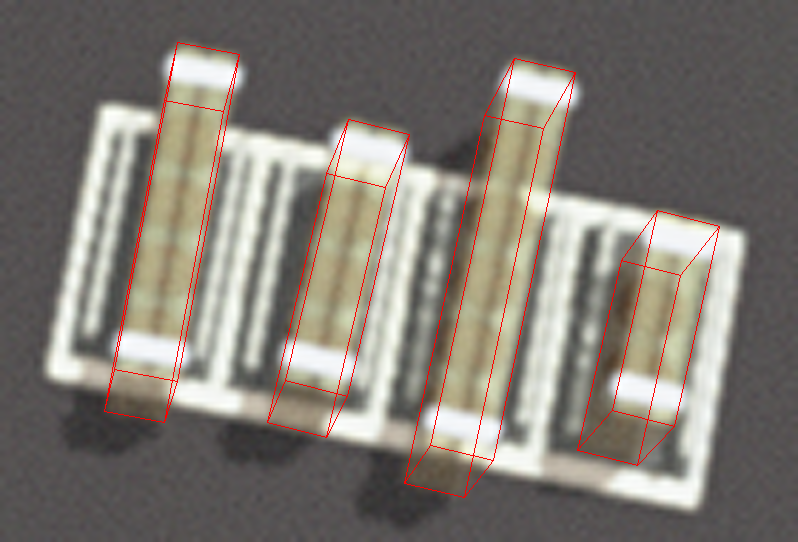

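View pics/ov_side.png

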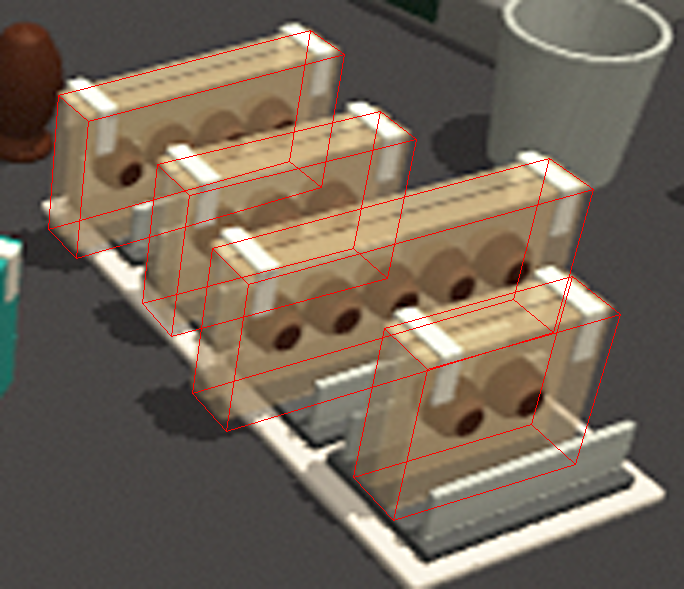

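View pics/ovr_top.png

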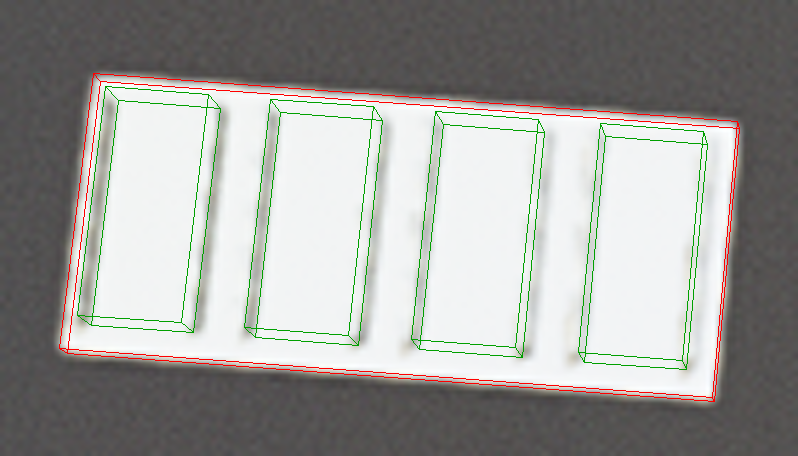

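View pics/ovr_side.png

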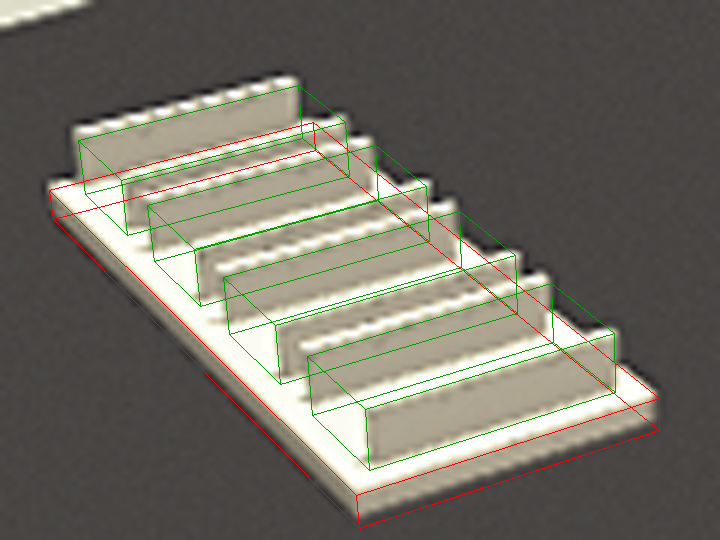

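```bash
python3 - <<'E'
import cv2,numpy as np
from h import *
im=cv2.imread("pics/top0.png")
for p in((370,147),(455,177),(449,204),(429,150),(350,157),(465,180)): print(p,im[p[1],p[0]])
s=cv2.imread("pics/side0.png")
for p in((395,210),(448,210),(417,227)): print(p,s[p[1],p[0]])
b=im.astype(int)
clip=((b[...,0]-b[...,2]>-3)&(b.min(2)>165)).astype(np.uint8)
n,lab,st,ce=cv2.connectedComponentsWithStats(clip)
for i in range(1,n):
    x,y=ce[i]
    if 340<x<470 and 138<y<222 and st[i,4]>8: print(st[i],ce[i].round(2),back("top",ce[i],.084).round(4))
o=cv2.resize(clip[135:230,335:475]*255,None,fx=5.7,fy=5.7,interpolation=0);cv2.imwrite("pics/mk.png",o)
E
```

```text
(370, 147) [248 246 245]
(455, 177) [246 244 243]
(449, 204) [247 245 243]
(429, 150) [248 246 244]
(350, 157) [83 86 89]
(465, 180) [131 139 141]
(395, 210) [246 255 254]
(448, 210) [ 96 127 150]
(417, 227) [201 227 226]
[364 145  13   6  49] [369.94 147.22] [[ 0.6094 -0.1092  0.084 ]]
[423 147  13   7  50] [429.   150.04] [[ 0.6054 -0.2371  0.084 ]]
[393 158  14   6  52] [399.33 160.54] [[ 0.5806 -0.1726  0.084 ]]
[443 172  19   9  64] [453.39 176.61] [[ 0.5468 -0.2886  0.084 ]]
[355 193  14   6  56] [361.16 195.96] [[ 0.5008 -0.0906  0.084 ]]
[443 193  19  30  94] [455.14 211.19] [[ 0.4708 -0.2906  0.084 ]]
[384 195  14   7  59] [390.64 197.85] [[ 0.4977 -0.1535  0.084 ]]
[442 201  14   6  57] [448.63 203.42] [[ 0.4875 -0.2771  0.084 ]]
[367 203  10   4  22] [371.45 204.18] [[ 0.4832 -0.1126  0.084 ]]
[409 207  14   6  54] [415.91 209.35] [[ 0.4735 -0.2071  0.084 ]]
[393 208   8   3  15] [396.87 208.93] [[ 0.4737 -0.1666  0.084 ]]
```

View pics/mk.png

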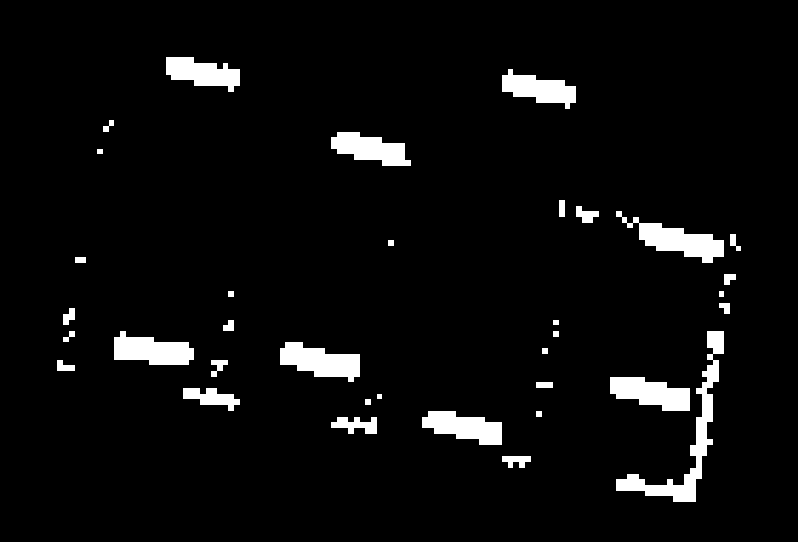

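```bash
cat > go.py <<'E'
from h import *
from scipy.spatial.transform import Rotation as R
rack=np.load("rack.npy")
def slot(j,dx=0):
    c,s=np.cos(rack[2]),np.sin(rack[2]); return (rack[0]-s*j, rack[1]+c*j, rack[2])
C={"four":((369.94,147.22),(361.16,195.96),-.096),"three":((399.33,160.54),(390.64,197.85),-.032),"five":((429,150.04),(415.91,209.35),.032),"two":((454.0,176.9),(448.63,203.42),.096)}
T={}
for k,(a,b,j) in C.items():
    w=back("top",[a,b],.083); d=w[0]-w[1]; T[k]=(*((w[0]+w[1])/2)[:2],np.arctan2(d[1],d[0])); T[k+"_s"]=slot(j)
def plan(x,y,z,yaw):
    from plant import robot
    s=robot.read_state(); r=R.from_rotvec(s["orientation"]).as_matrix()
    l=r.T@(np.array([x,y,z])-s["tool_pos"])
    xa=r[:,0]; cur=np.arctan2(xa[1],xa[0]); d=(yaw-cur+np.pi/2)%np.pi-np.pi/2
    print("t",s["t"],"pos",s["tool_pos"].round(4),"yaw",cur.round(4),"tilt y",r[:,1].round(4),"F",s["force"].round(2),"open",round(s["opening"],4))
    print("lin",l.round(4),"yaw about tool y",(-d if r[2,1]<0 else d).round(4), "q6",s["q"][5].round(3), s["q"][[0]].round(3))
E
python3 - <<'E'
from go import *
for k in T: print(k,np.round(T[k],4))
plan(*T["four"][:2],.16,T["four"][2])
from plant import robot
print(R.from_rotvec(robot.read_state()["orientation"]).as_matrix().round(4))
E
```

```text
four [ 0.5554 -0.1    -0.1693]
four_s [ 0.4516  0.1124 -0.06  ]
three [ 0.5394 -0.1632 -0.2268]
three_s [ 0.4554  0.1763 -0.06  ]
five [ 0.5397 -0.2222 -0.2234]
five_s [ 0.4592  0.2402 -0.06  ]
two [ 0.5171 -0.2837 -0.2153]
two_s [ 0.4631  0.3041 -0.06  ]
t 0.1 pos [0.1747 0.5735 0.2257] yaw -0.2957 tilt y [-6.0e-04 -1.5e-03 -1.0e+00] F [-0.35 -0.06  0.07] open 0.0927
lin [ 0.5605  0.0665 -0.5332] yaw about tool y -0.1264 q6 -0.085 [1.19]
[[ 9.566e-01 -6.000e-04  2.914e-01]
 [-2.914e-01 -1.500e-03  9.566e-01]
 [-2.000e-04 -1.000e+00 -1.600e-03]]
```

{"api": "carry_out", "payload": {
  "increments": [
    {"linear": [0.04,0.005,-0.038],"yaw": -0.03},
    {"linear": [0.08,0.01,-0.076],"yaw": -0.06},
    {"linear": [0.12,0.015,-0.114],"yaw": -0.1},
    {"linear": [0.16,0.02,-0.152],"yaw": -0.126},
    {"linear": [0.2,0.025,-0.19],"yaw": -0.126}
  ],
  "gripper": 0.54,
  "newtons": 25
}}

```text
t: 0.72
tool_pos: [0.311, 0.3317, 0.2005]
orientation: [-1.569, 0.133, -0.132]
force: [1.4, 0.2, 0.0]
opening: 0.0513
```

```bash
python3 -c "
from go import *
plan(*T['four'][:2],.16,T['four'][2])"
```

```text
t 0.725 pos [0.311  0.3317 0.2005] yaw -0.169 tilt y [-7.0e-04 -1.8e-03 -1.0e+00] F [1.41 0.17 0.03] open 0.0513
lin [ 0.3136  0.0411 -0.3843] yaw about tool y 0.0003 q6 -0.696 [0.705]
```

{"api": "carry_out", "payload": {
  "increments": [
    {"linear": [0.036,0.0,-0.044]},
    {"linear": [0.072,0.0,-0.088]},
    {"linear": [0.108,0.0,-0.132]},
    {"linear": [0.144,0.0,-0.176]},
    {"linear": [0.18,0.0,-0.22]}
  ]
}}

```text
$.increments[0]: bad value
```

{"api": "carry_out", "payload": {
  "increments": [
    {"linear": [0.036,0.0,-0.044]},
    {"linear": [0.07,0.0,-0.086]},
    {"linear": [0.1,0.0,-0.12]},
    {"linear": [0.12,0.005,-0.145]},
    {"linear": [0.1335,0.01,-0.164]}
  ]
}}

```text
$.increments[0]: bad value
```

```bash
python3 -c "
from go import *
plan(*T['four'][:2],.052,T['four'][2])"
```

```text
t 0.725 pos [0.311  0.3317 0.2005] yaw -0.169 tilt y [-7.0e-04 -1.8e-03 -1.0e+00] F [1.41 0.17 0.03] open 0.0513
lin [ 0.3136  0.1491 -0.3841] yaw about tool y 0.0003 q6 -0.696 [0.705]
```

Each row needs a yaw value.

{"api": "carry_out", "payload": {
  "increments": [
    {"linear": [0.036,0.0,-0.044],"yaw": 0},
    {"linear": [0.072,0.0,-0.088],"yaw": 0},
    {"linear": [0.108,0.0,-0.132],"yaw": 0},
    {"linear": [0.144,0.0,-0.176],"yaw": 0},
    {"linear": [0.18,0.0,-0.22],"yaw": 0}
  ]
}}

```text
t: 1.35
tool_pos: [0.4519, 0.0827, 0.2007]
orientation: [-1.568, 0.133, -0.132]
force: [0.8, 1.1, 0.4]
opening: 0.05
```

{"api": "carry_out", "payload": {
  "increments": [
    {"linear": [0.036,0.0,-0.044],"yaw": 0},
    {"linear": [0.07,0.0,-0.086],"yaw": 0},
    {"linear": [0.1,0.0,-0.12],"yaw": 0},
    {"linear": [0.12,0.005,-0.145],"yaw": 0},
    {"linear": [0.1335,0.01,-0.164],"yaw": 0}
  ]
}}

```text
t: 1.98
tool_pos: [0.556, -0.1029, 0.1901]
orientation: [-1.568, 0.135, -0.133]
force: [-0.1, -0.1, 0.0]
opening: 0.0505
```

```bash
python3 -c "
from go import *
plan(*T['four'][:2],.052,T['four'][2])"
```

```text
t 1.975 pos [ 0.556  -0.1029  0.1901] yaw -0.1703 tilt y [-0.0016 -0.0015 -1.    ] F [-0.09 -0.14  0.01] open 0.0505
lin [-0.0009  0.1381  0.003 ] yaw about tool y -0.0009 q6 -1.673 [-0.272]
```

{"api": "carry_out", "payload": {
  "increments": [
    {"linear": [-0.001,0.03,0.003],"yaw": 0},
    {"linear": [-0.001,0.065,0.003],"yaw": 0},
    {"linear": [-0.001,0.1,0.003],"yaw": 0},
    {"linear": [-0.001,0.125,0.003],"yaw": 0},
    {"linear": [-0.001,0.138,0.003],"yaw": 0}
  ]
}}

```text
t: 2.6
tool_pos: [0.5539, -0.0996, 0.05]
orientation: [-1.568, 0.137, -0.13]
force: [-0.1, -0.4, -0.6]
opening: 0.0503
```

```bash
python3 -c "
from go import *
plan(*T['four'][:2],.052,T['four'][2])
from plant import robot
s=robot.read_camera('side'); o=cv2.resize(s[120:340,340:560],None,fx=2.7,fy=2.7); cv2.imwrite('pics/s1.png',o)"
```

```text
t 2.6 pos [ 0.5539 -0.0996  0.05  ] yaw -0.1703 tilt y [-4.7e-03 -6.0e-04 -1.0e+00] F [-0.12 -0.36 -0.61] open 0.0503
lin [ 0.0015 -0.002  -0.0001] yaw about tool y -0.001 q6 -1.668 [-0.268]
```

View pics/s1.png

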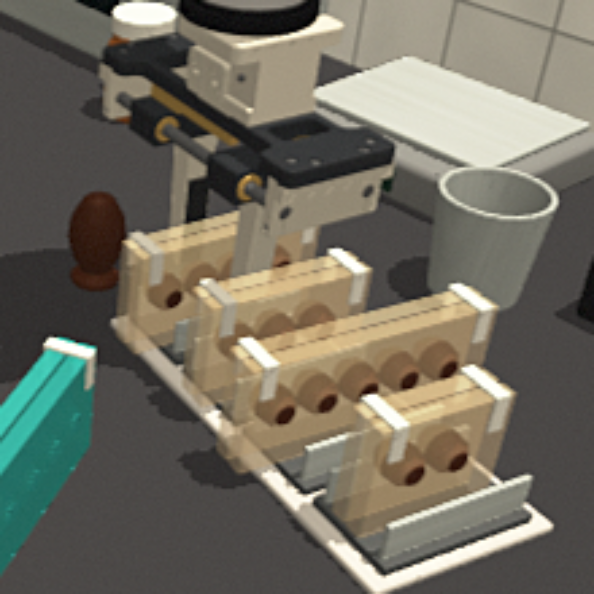

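{"api": "carry_out", "payload": {
  "increments": [
    {"linear": [0.001,0.0,0],"yaw": 0},
    {"linear": [0.001,0,0],"yaw": 0},
    {"linear": [0.001,0,0],"yaw": 0},
    {"linear": [0.001,0,0],"yaw": 0}
  ],
  "gripper": 0
}}

```text
t: 3.15
tool_pos: [0.5553, -0.0998, 0.0502]
orientation: [-1.568, 0.137, -0.131]
force: [-0.3, 0.7, 4.7]
opening: 0.0239
```

```bash
python3 -c "
from go import *
plan(*T['four_s'][:2],.15,T['four_s'][2])"
```

```text
t 3.15 pos [ 0.5553 -0.0998  0.0502] yaw -0.1704 tilt y [-3.7e-03 -8.0e-04 -1.0e+00] F [-0.35  0.68  4.68] open 0.0239
lin [-0.1386 -0.0996  0.1915] yaw about tool y -0.1104 q6 -1.667 [-0.268]
```

{"api": "carry_out", "payload": {
  "increments": [
    {"linear": [0,-0.01,0],"yaw": 0},
    {"linear": [0,-0.03,0],"yaw": 0},
    {"linear": [0,-0.06,0],"yaw": 0},
    {"linear": [0,-0.09,0],"yaw": 0},
    {"linear": [0,-0.11,0],"yaw": 0}
  ]
}}

```text
t: 3.78
tool_pos: [0.5566, -0.1, 0.1632]
orientation: [-1.568, 0.134, -0.133]
force: [0.1, 0.0, -2.7]
opening: 0.024
```

```bash
python3 -c "
from go import *
plan(*T['four_s'][:2],.15,T['four_s'][2])
from plant import robot
s=robot.read_camera('side'); o=cv2.resize(s[60:340,300:560],None,fx=2,fy=2); cv2.imwrite('pics/s2.png',o)"
```

```text
t 3.775 pos [ 0.5566 -0.1     0.1632] yaw -0.1703 tilt y [-8.0e-04 -1.6e-03 -1.0e+00] F [ 0.11  0.02 -2.74] open 0.024
lin [-0.1395  0.0129  0.1916] yaw about tool y -0.1104 q6 -1.667 [-0.267]
```

View pics/s2.png

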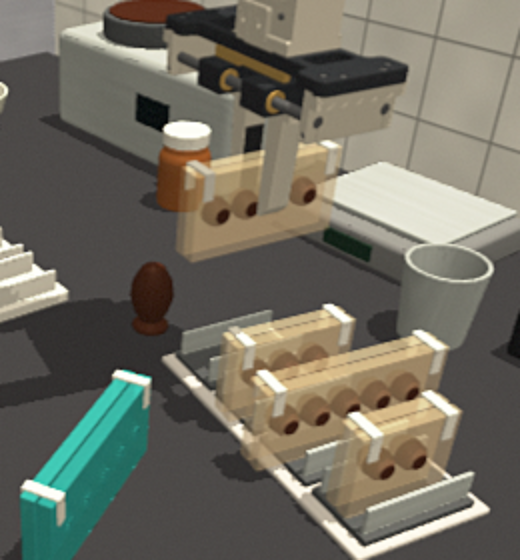

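```bash
python3 - <<'E'
import cv2,numpy as np
from go import *
im=cv2.imread('pics/s2.png'); o=cv2.resize(im[120:280,150:360],None,fx=3.5,fy=3.5,interpolation=2)
B=box(.5566,-.1,-.1703,.130,.024,.125,.195)
draw(o,"side",B,(0,0,255),7,np.array([375,120]))
cv2.imwrite('pics/s3.png',o)
E
```

```text
(no output)
```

View pics/s3.png

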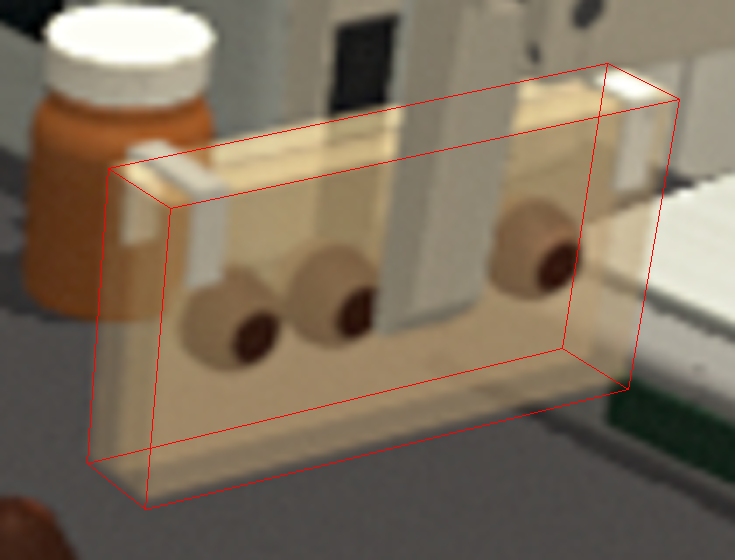

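{"api": "carry_out", "payload": {
  "increments": [
    {"linear": [-0.015,0,0.02],"yaw": -0.02},
    {"linear": [-0.045,0,0.062],"yaw": -0.05},
    {"linear": [-0.08,0,0.11],"yaw": -0.08},
    {"linear": [-0.115,0,0.158],"yaw": -0.11},
    {"linear": [-0.1395,0,0.1915],"yaw": -0.11}
  ]
}}

```text
t: 4.45
tool_pos: [0.4511, 0.1139, 0.1645]
orientation: [-1.572, 0.045, -0.047]
force: [0.2, 0.1, -2.6]
opening: 0.0237
```

```bash
python3 -c "
from go import *
plan(*T['four_s'][:2],.0502,T['four_s'][2])"
```

```text
t 4.45 pos [0.4511 0.1139 0.1645] yaw -0.0589 tilt y [ 0.0014 -0.0022 -1.    ] F [ 0.24  0.15 -2.61] open 0.0237
lin [ 0.0004  0.1143 -0.0012] yaw about tool y 0.001 q6 -1.373 [0.139]
```

{"api": "carry_out", "payload": {
  "increments": [
    {"linear": [0.0005,0.02,-0.001],"yaw": 0},
    {"linear": [0.0005,0.05,-0.001],"yaw": 0},
    {"linear": [0.0005,0.08,-0.001],"yaw": 0},
    {"linear": [0.0005,0.098,-0.001],"yaw": 0},
    {"linear": [0.0005,0.103,-0.001],"yaw": 0}
  ]
}}

```text
t: 5.08
tool_pos: [0.4502, 0.1125, 0.0599]
orientation: [-1.573, 0.048, -0.045]
force: [-0.6, 1.4, -2.4]
opening: 0.024
```

```bash
python3 -c "
from go import *
plan(*T['four_s'][:2],.0502,T['four_s'][2])
from plant import robot
s=robot.read_camera('side'); x0,y0=225,120; o=cv2.resize(s[y0:y0+110,x0:x0+140],None,fx=5.5,fy=5.5,interpolation=2)
draw(o,'side',box(*rack,.110,.254,0,.012),(0,0,255),5.5,np.array([x0,y0]));cv2.imwrite('pics/s4.png',o)"
```

```text
t 5.075 pos [0.4502 0.1125 0.0599] yaw -0.0589 tilt y [-0.0018 -0.0026 -1.    ] F [-0.57  1.42 -2.39] open 0.024
lin [0.0014 0.0097 0.0001] yaw about tool y 0.001 q6 -1.375 [0.136]
```

View pics/s4.png

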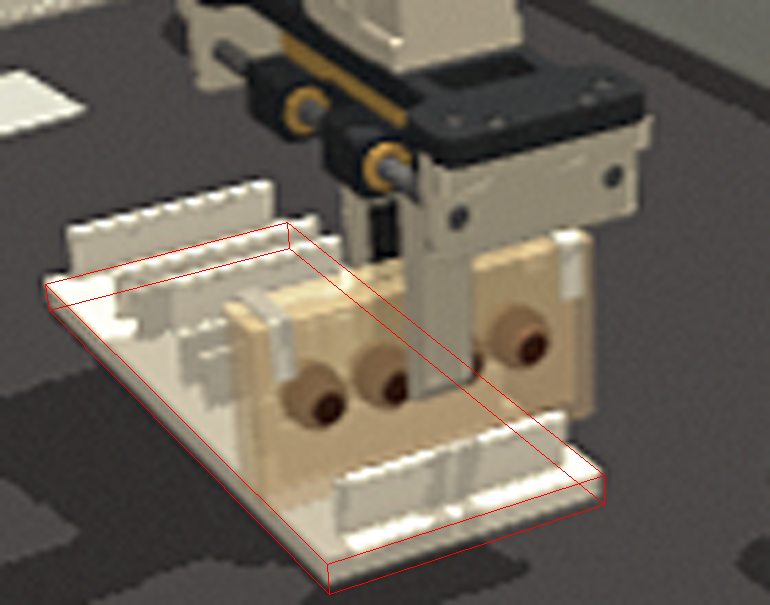

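{"api": "carry_out", "payload": {
  "increments": [
    {"linear": [0.0014,0.003,0],"yaw": 0},
    {"linear": [0.0014,0.006,0],"yaw": 0},
    {"linear": [0.0014,0.0075,0],"yaw": 0},
    {"linear": [0.0014,0.008,0],"yaw": 0},
    {"linear": [0.0014,0.008,0],"yaw": 0}
  ]
}}

```text
t: 5.75
tool_pos: [0.4521, 0.1124, 0.0524]
orientation: [-1.573, 0.047, -0.046]
force: [-0.3, -0.2, -2.0]
opening: 0.0239
```

```bash
python3 -c "
from go import *
plan(*T['four_s'][:2],.0502,T['four_s'][2])"
```

```text
t 5.75 pos [0.4521 0.1124 0.0524] yaw -0.0589 tilt y [-7.0e-04 -2.4e-03 -1.0e+00] F [-0.31 -0.23 -2.01] open 0.0239
lin [-0.0005  0.0022 -0.    ] yaw about tool y 0.0011 q6 -1.375 [0.136]
```

{"api": "carry_out", "payload": {
  "increments": [
    {"linear": [-0.0005,0.0007,0],"yaw": 0},
    {"linear": [-0.0005,0.0014,0],"yaw": 0},
    {"linear": [-0.0005,0.002,0],"yaw": 0},
    {"linear": [-0.0005,0.0022,0],"yaw": 0}
  ]
}}

```text
t: 6.25
tool_pos: [0.4516, 0.1125, 0.0502]
orientation: [-1.573, 0.047, -0.046]
force: [-0.7, -0.1, -0.4]
opening: 0.0239
```

Contact is starting: Fz has risen from -2.4 to -0.4. I'll go 0.5 mm lower.

{"api": "carry_out", "payload": {
  "increments": [
    {"linear": [0,0.0003,0],"yaw": 0},
    {"linear": [0,0.0006,0],"yaw": 0},
    {"linear": [0,0.0006,0],"yaw": 0}
  ]
}}

```text
t: 6.62
tool_pos: [0.4518, 0.1125, 0.0501]
orientation: [-1.573, 0.047, -0.046]
force: [-2.7, -1.1, 5.1]
opening: 0.0235
```

Fz is now +5 N, so the mould is on the floor. Opening to 50 mm and retreating.

{"api": "carry_out", "payload": {
  "increments": [
    {"linear": [0,0,0],"yaw": 0},
    {"linear": [0,0,0],"yaw": 0},
    {"linear": [0,0,0],"yaw": 0},
    {"linear": [0,0,0],"yaw": 0}
  ],
  "gripper": 0.54
}}

```text
t: 7.12
tool_pos: [0.4517, 0.1125, 0.0501]
orientation: [-1.573, 0.047, -0.046]
force: [-0.1, 0.3, 0.3]
opening: 0.0501
```

{"api": "carry_out", "payload": {
  "increments": [
    {"linear": [0,-0.015,0],"yaw": 0},
    {"linear": [0,-0.045,0],"yaw": 0},
    {"linear": [0,-0.08,0],"yaw": 0},
    {"linear": [0,-0.105,0],"yaw": 0},
    {"linear": [0,-0.12,0],"yaw": 0}
  ]
}}

```text
t: 7.75
tool_pos: [0.4527, 0.1129, 0.1726]
orientation: [-1.572, 0.044, -0.048]
force: [0.1, 0.7, -0.3]
opening: 0.0501
```

```bash
python3 -c "
from go import *
plan(*T['three'][:2],.165,T['three'][2])
from plant import robot
s=robot.read_camera('side'); x0,y0=225,120; o=cv2.resize(s[y0:y0+110,x0:x0+140],None,fx=5.5,fy=5.5,interpolation=2)
draw(o,'side',box(*T['four_s'],.13,.024,.012,.082),(0,0,255),5.5,np.array([x0,y0]));cv2.imwrite('pics/s5.png',o)"
```

```text
t 7.75 pos [0.4527 0.1129 0.1726] yaw -0.0589 tilt y [ 0.0024 -0.002  -1.    ] F [ 0.15  0.74 -0.34] open 0.0501
lin [ 0.1028  0.0084 -0.2705] yaw about tool y 0.1679 q6 -1.375 [0.136]
```

View pics/s5.png

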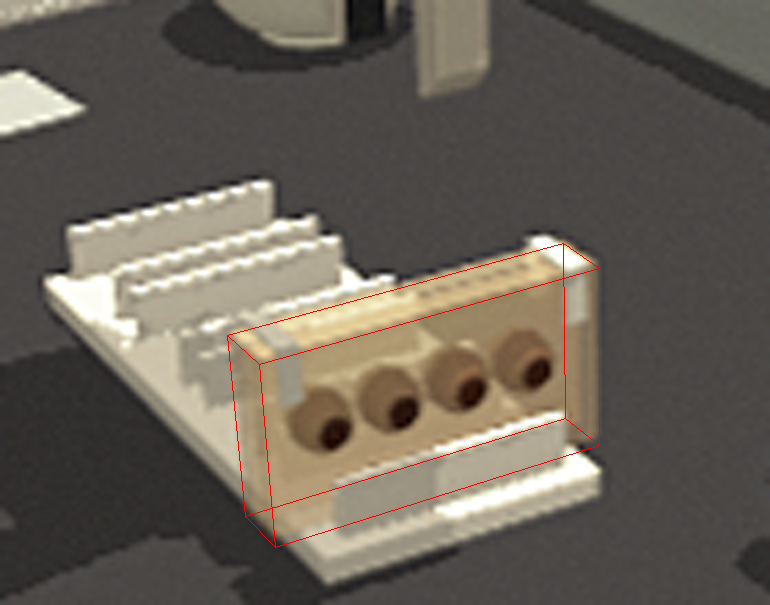

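Mould four stands upright and centred in the rightmost slot. Next is mould three.

{"api": "carry_out", "payload": {
  "increments": [
    {"linear": [0.02,0,-0.053],"yaw": 0.03},
    {"linear": [0.041,0,-0.108],"yaw": 0.07},
    {"linear": [0.062,0,-0.163],"yaw": 0.11},
    {"linear": [0.083,0,-0.218],"yaw": 0.15},
    {"linear": [0.1028,0,-0.2705],"yaw": 0.168}
  ]
}}

```text
t: 8.43
tool_pos: [0.5399, -0.1649, 0.174]
orientation: [-1.564, 0.177, -0.182]
force: [0.0, 0.2, 1.0]
opening: 0.05
```

```bash
python3 -c "
from go import *
plan(*T['three'][:2],.0502,T['three'][2])"
```

```text
t 8.425 pos [ 0.5399 -0.1649  0.174 ] yaw -0.2281 tilt y [ 0.0031 -0.0013 -1.    ] F [0.01 0.18 0.99] open 0.05
lin [-0.0013  0.1238  0.0017] yaw about tool y -0.0013 q6 -1.73 [-0.387]
```

{"api": "carry_out", "payload": {
  "increments": [
    {"linear": [-0.0005,0.03,0.0017],"yaw": 0},
    {"linear": [-0.0005,0.065,0.0017],"yaw": 0},
    {"linear": [-0.0005,0.095,0.0017],"yaw": 0},
    {"linear": [0.0005,0.115,0.0017],"yaw": 0},
    {"linear": [0.0005,0.123,0.0017],"yaw": 0}
  ]
}}

```text
t: 9.05
tool_pos: [0.5403, -0.1632, 0.0495]
orientation: [-1.564, 0.178, -0.18]
force: [0.1, -0.5, 0.2]
opening: 0.0503
```

```bash
python3 -c "
from go import *
plan(*T['three'][:2],.0502,T['three'][2])"
```

```text
t 9.05 pos [ 0.5403 -0.1632  0.0495] yaw -0.228 tilt y [ 9.e-04 -5.e-04 -1.e+00] F [ 0.07 -0.54  0.18] open 0.0503
lin [-0.0009 -0.0007 -0.0002] yaw about tool y -0.0012 q6 -1.727 [-0.384]
```

```bash
python3 -c "
from go import *
plan(*T['three'][:2],.0502,T['three'][2])"
```

```text
t 9.05 pos [ 0.5403 -0.1632  0.0495] yaw -0.228 tilt y [ 9.e-04 -5.e-04 -1.e+00] F [ 0.07 -0.54  0.18] open 0.0503
lin [-0.0009 -0.0007 -0.0002] yaw about tool y -0.0012 q6 -1.727 [-0.384]
```

The state hasn't changed. Closing on mould three.

{"api": "carry_out", "payload": {
  "increments": [
    {"linear": [-0.001,0,0],"yaw": 0},
    {"linear": [-0.001,0,0],"yaw": 0},
    {"linear": [-0.001,0,0],"yaw": 0},
    {"linear": [-0.001,0,0],"yaw": 0}
  ],
  "gripper": 0
}}

```text
t: 9.55
tool_pos: [0.5402, -0.1632, 0.0506]
orientation: [-1.564, 0.177, -0.181]
force: [-0.4, 0.5, 3.2]
opening: 0.0239
```

{"api": "carry_out", "payload": {
  "increments": [
    {"linear": [0,-0.01,0],"yaw": 0},
    {"linear": [0,-0.03,0],"yaw": 0},
    {"linear": [0,-0.06,0],"yaw": 0},
    {"linear": [0,-0.09,0],"yaw": 0},
    {"linear": [0,-0.11,0],"yaw": 0}
  ]
}}

```text
t: 10.18
tool_pos: [0.5408, -0.1635, 0.1637]
orientation: [-1.565, 0.175, -0.184]
force: [0.3, 0.2, -1.8]
opening: 0.0235
```

```bash
cat >> go.py <<'E'
def held(name,L,zg,out):
    from plant import robot
    s=robot.read_camera('side'); st=robot.read_state(); r=R.from_rotvec(st['orientation']).as_matrix(); p=st['tool_pos']
    z0=.012+p[2]-zg; B=box(p[0],p[1],np.arctan2(r[1,0],r[0,0]),L,.024,z0,z0+.07)
    c=proj('side',B).mean(0).astype(int); x0,y0=c[0]-60,c[1]-50
    o=cv2.resize(s[y0:y0+100,x0:x0+120],None,fx=6,fy=6,interpolation=2); draw(o,'side',B,(0,0,255),6,np.array([x0,y0])); cv2.imwrite(out,o)
E
python3 -c "
from go import *
held('three',.105,.0497,'pics/h3.png')
plan(*T['three_s'][:2],.16,T['three_s'][2])"
```

```text
t 10.225 pos [ 0.5418 -0.1639  0.1661] yaw -0.228 tilt y [ 0.0083 -0.0034 -1.    ] F [ 0.83 -0.65  0.72] open 0.0238
lin [-0.1611  0.0043  0.3119] yaw about tool y -0.1681 q6 -1.727 [-0.384]
```

View pics/h3.png

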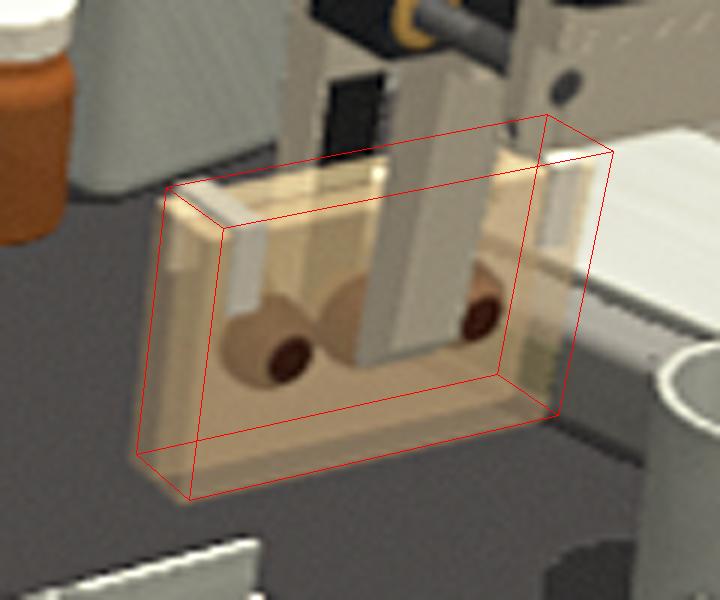

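The picture was taken while the arm was still settling (z moved 2.4 mm between the picture and the state reading), so I'll retake it.

```bash
python3 -c "
from go import *
from plant import robot
robot.read_camera('side')
held('three',.105,.0502,'pics/h3b.png')
plan(*T['three_s'][:2],.16,T['three_s'][2])"
```

```text
t 10.325 pos [ 0.5407 -0.1635  0.1622] yaw -0.228 tilt y [ 0.0054 -0.0022 -1.    ] F [-0.49 -0.04 -1.3 ] open 0.0239
lin [-0.16    0.001   0.3117] yaw about tool y -0.1681 q6 -1.727 [-0.384]
```

View pics/h3b.png

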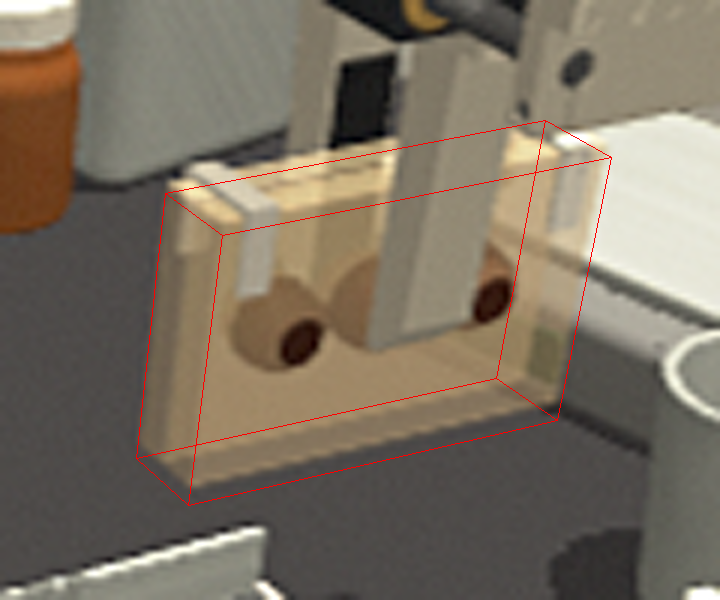

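Mould three is held level and centred. Now moving over slot -32.

{"api": "carry_out", "payload": {
  "increments": [
    {"linear": [-0.012,0,0.023],"yaw": -0.02},
    {"linear": [-0.034,0,0.066],"yaw": -0.05},
    {"linear": [-0.059,0,0.115],"yaw": -0.08},
    {"linear": [-0.084,0,0.164],"yaw": -0.11},
    {"linear": [-0.109,0,0.212],"yaw": -0.14}
  ]
}}

```text
t: 10.95
tool_pos: [0.4808, 0.0692, 0.1597]
orientation: [-1.572, 0.066, -0.071]
force: [0.3, 0.1, -2.0]
opening: 0.0238
```

```bash
python3 -c "
from go import *
plan(*T['three_s'][:2],.16,T['three_s'][2])"
```

```text
t 10.95 pos [0.4808 0.0692 0.1597] yaw -0.0874 tilt y [ 0.0029 -0.0022 -1.    ] F [ 0.34  0.13 -2.01] open 0.0238
lin [-0.0347 -0.0007  0.1045] yaw about tool y -0.0275 q6 -1.444 [0.039]
```

{"api": "carry_out", "payload": {
  "increments": [
    {"linear": [-0.014,0,0.042],"yaw": -0.014},
    {"linear": [-0.026,0,0.077],"yaw": -0.0275},
    {"linear": [-0.0327,0,0.098],"yaw": -0.0275},
    {"linear": [-0.0347,0,0.1045],"yaw": -0.0275},
    {"linear": [-0.0347,0,0.1045],"yaw": -0.0275}
  ]
}}

```text
t: 11.58
tool_pos: [0.455, 0.176, 0.1584]
orientation: [-1.573, 0.045, -0.048]
force: [0.7, 0.4, -2.5]
opening: 0.0242
```

```bash
python3 -c "
from go import *
plan(*T['three_s'][:2],.06,T['three_s'][2])"
```

```text
t 11.575 pos [0.455  0.176  0.1584] yaw -0.0593 tilt y [ 0.0016 -0.0029 -1.    ] F [ 0.71  0.41 -2.54] open 0.0242
lin [0.0002 0.0984 0.0006] yaw about tool y 0.0006 q6 -1.244 [0.266]
```

{"api": "carry_out", "payload": {
  "increments": [
    {"linear": [0.0005,0.02,0.0005],"yaw": 0},
    {"linear": [0.0005,0.05,0.0005],"yaw": 0},
    {"linear": [0.0005,0.08,0.0005],"yaw": 0},
    {"linear": [0.001,0.096,0.0005],"yaw": 0},
    {"linear": [0.001,0.1,0.0005],"yaw": 0}
  ]
}}

```text
t: 12.2
tool_pos: [0.4556, 0.1753, 0.0574]
orientation: [-1.574, 0.047, -0.047]
force: [-0.7, 0.1, -1.4]
opening: 0.0237
```

```bash
python3 -c "
from go import *
plan(*T['three_s'][:2],.0505,T['three_s'][2])"
```

```text
t 12.2 pos [0.4556 0.1753 0.0574] yaw -0.0602 tilt y [-3.0e-04 -3.6e-03 -1.0e+00] F [-0.7   0.1  -1.41] open 0.0237
lin [-0.0003  0.0069  0.001 ] yaw about tool y -0.0003 q6 -1.244 [0.265]
```

{"api": "carry_out", "payload": {
  "increments": [
    {"linear": [0,0.003,0.001],"yaw": 0},
    {"linear": [0,0.0055,0.001],"yaw": 0},
    {"linear": [0,0.0062,0.001],"yaw": 0},
    {"linear": [0,0.0068,0.001],"yaw": 0},
    {"linear": [0,0.0068,0.001],"yaw": 0}
  ]
}}

```text
t: 12.82
tool_pos: [0.4558, 0.1764, 0.0509]
orientation: [-1.574, 0.047, -0.047]
force: [1.3, 0.2, -2.1]
opening: 0.024
```

{"api": "carry_out", "payload": {
  "increments": [
    {"linear": [0,0.0003,0],"yaw": 0},
    {"linear": [0,0.0005,0],"yaw": 0},
    {"linear": [0,0.0005,0],"yaw": 0}
  ]
}}

```text
t: 13.2
tool_pos: [0.4559, 0.1764, 0.0507]
orientation: [-1.574, 0.047, -0.047]
force: [-4.0, -0.3, 4.3]
opening: 0.0241
```

```bash
python3 -c "
from go import *
plan(*T['three_s'][:2],.05,T['three_s'][2])"
```

```text
t 13.2 pos [0.4559 0.1764 0.0507] yaw -0.0601 tilt y [ 0.     -0.0034 -1.    ] F [-3.96 -0.33  4.34] open 0.0241
lin [-0.0005  0.0007 -0.0001] yaw about tool y -0.0002 q6 -1.243 [0.267]
```

On the floor. Releasing.

{"api": "carry_out", "payload": {
  "increments": [
    {"linear": [0,0,0],"yaw": 0},
    {"linear": [0,0,0],"yaw": 0},
    {"linear": [0,0,0],"yaw": 0},
    {"linear": [0,0,0],"yaw": 0}
  ],
  "gripper": 0.54
}}

```text
t: 13.7
tool_pos: [0.4559, 0.1764, 0.0506]
orientation: [-1.574, 0.047, -0.047]
force: [-0.3, 0.7, 0.1]
opening: 0.0501
```

{"api": "carry_out", "payload": {
  "increments": [
    {"linear": [0,-0.015,0],"yaw": 0},
    {"linear": [0,-0.045,0],"yaw": 0},
    {"linear": [0,-0.08,0],"yaw": 0},
    {"linear": [0,-0.105,0],"yaw": 0},
    {"linear": [0,-0.12,0],"yaw": 0}
  ]
}}

```text
t: 14.32
tool_pos: [0.4567, 0.1771, 0.1733]
orientation: [-1.573, 0.045, -0.05]
force: [1.0, -0.2, 0.1]
opening: 0.0501
```

```bash
python3 -c "
from go import *
plan(*T['five'][:2],.17,T['five'][2])
from plant import robot
s=robot.read_camera('side'); x0,y0=225,120; o=cv2.resize(s[y0:y0+110,x0:x0+140],None,fx=5.5,fy=5.5,interpolation=2)
draw(o,'side',box(*T['three_s'],.105,.024,.012,.082),(0,0,255),5.5,np.array([x0,y0]));cv2.imwrite('pics/s6.png',o)"
```

```text
t 14.325 pos [0.4567 0.1771 0.1733] yaw -0.0601 tilt y [ 0.003  -0.0026 -1.    ] F [ 0.96 -0.22  0.06] open 0.0501
lin [ 0.1068  0.0046 -0.3936] yaw about tool y 0.1633 q6 -1.243 [0.268]
```

View pics/s6.png

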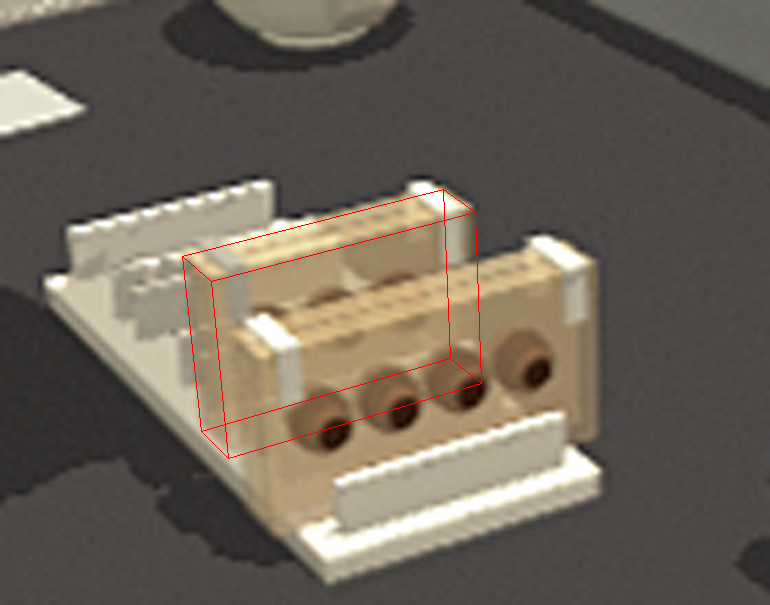

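Mould three is upright and centred in slot -32. Next is mould five.

{"api": "carry_out", "payload": {
  "increments": [
    {"linear": [0.015,0,-0.055],"yaw": 0.03},
    {"linear": [0.03,0,-0.11],"yaw": 0.06},
    {"linear": [0.045,0,-0.166],"yaw": 0.09},
    {"linear": [0.06,0,-0.222],"yaw": 0.12},
    {"linear": [0.075,0,-0.278],"yaw": 0.15}
  ]
}}

```text
t: 15.0
tool_pos: [0.5152, -0.1065, 0.1749]
orientation: [-1.566, 0.163, -0.169]
force: [0.3, -0.6, 0.5]
opening: 0.0501
```

```bash
python3 -c "
from go import *
plan(*T['five'][:2],.17,T['five'][2])"
```

```text
t 15.0 pos [ 0.5152 -0.1065  0.1749] yaw -0.2111 tilt y [ 0.0038 -0.0018 -1.    ] F [ 0.32 -0.59  0.46] open 0.0501
lin [ 0.0481  0.0052 -0.108 ] yaw about tool y 0.0123 q6 -1.661 [-0.301]
```

{"api": "carry_out", "payload": {
  "increments": [
    {"linear": [0.022,0,-0.05],"yaw": 0.012},
    {"linear": [0.04,0,-0.09],"yaw": 0.0123},
    {"linear": [0.0481,0.003,-0.108],"yaw": 0.0123},
    {"linear": [0.0481,0.005,-0.108],"yaw": 0.0123}
  ]
}}

```text
t: 15.5
tool_pos: [0.5392, -0.2225, 0.1691]
orientation: [-1.564, 0.175, -0.179]
force: [-0.2, 1.4, -0.9]
opening: 0.05
```

```bash
python3 -c "
from go import *
plan(*T['five'][:2],.0502,T['five'][2])"
```

```text
t 15.5 pos [ 0.5392 -0.2225  0.1691] yaw -0.2249 tilt y [ 2.4e-03 -9.0e-04 -1.0e+00] F [-0.22  1.37 -0.85] open 0.05
lin [1.000e-04 1.189e-01 4.000e-04] yaw about tool y -0.0015 q6 -1.825 [-0.479]
```

{"api": "carry_out", "payload": {
  "increments": [
    {"linear": [0.0005,0.03,0.0005],"yaw": 0},
    {"linear": [0.0005,0.065,0.0005],"yaw": 0},
    {"linear": [0.0005,0.095,0.0005],"yaw": 0},
    {"linear": [0.0005,0.112,0.0005],"yaw": 0},
    {"linear": [0.0005,0.1185,0.0005],"yaw": 0}
  ]
}}

```text
t: 16.12
tool_pos: [0.5397, -0.2208, 0.0497]
orientation: [-1.563, 0.175, -0.176]
force: [-0.3, -0.4, -0.1]
opening: 0.05
```

```bash
python3 -c "
from go import *
plan(*T['five'][:2],.0502,T['five'][2])"
```

```text
t 16.125 pos [ 0.5397 -0.2208  0.0497] yaw -0.2238 tilt y [ 1.e-03  1.e-04 -1.e+00] F [-0.26 -0.45 -0.13] open 0.05
lin [ 0.0004 -0.0005 -0.0014] yaw about tool y -0.0004 q6 -1.824 [-0.477]
```

{"api": "carry_out", "payload": {
  "increments": [
    {"linear": [0.0003,0,-0.001],"yaw": 0},
    {"linear": [0.0003,0,-0.001],"yaw": 0},
    {"linear": [0.0003,0,-0.001],"yaw": 0},
    {"linear": [0.0003,0,-0.001],"yaw": 0}
  ],
  "gripper": 0
}}

```text
t: 16.62
tool_pos: [0.5404, -0.2222, 0.0507]
orientation: [-1.564, 0.174, -0.178]
force: [0.3, -0.2, 4.1]
opening: 0.0238
```

{"api": "carry_out", "payload": {
  "increments": [
    {"linear": [0,-0.01,0],"yaw": 0},
    {"linear": [0,-0.03,0],"yaw": 0},
    {"linear": [0,-0.06,0],"yaw": 0},
    {"linear": [0,-0.09,0],"yaw": 0},
    {"linear": [0,-0.11,0],"yaw": 0}
  ]
}}

```text
t: 17.25
tool_pos: [0.5409, -0.2226, 0.1638]
orientation: [-1.565, 0.172, -0.18]
force: [1.0, -1.1, -2.8]
opening: 0.0237
```

```bash
python3 -c "
from go import *
from plant import robot
robot.read_camera('side');robot.read_camera('side')
held('five',.155,.0502,'pics/h5.png')
plan(*T['five_s'][:2],.16,T['five_s'][2])"
```

```text
t 17.4 pos [ 0.5409 -0.2226  0.1623] yaw -0.2239 tilt y [ 0.0051 -0.002  -1.    ] F [ 1.01 -0.3  -2.91] open 0.0238
lin [-0.1824  0.001   0.4331] yaw about tool y -0.164 q6 -1.825 [-0.478]
```

View pics/h5.png

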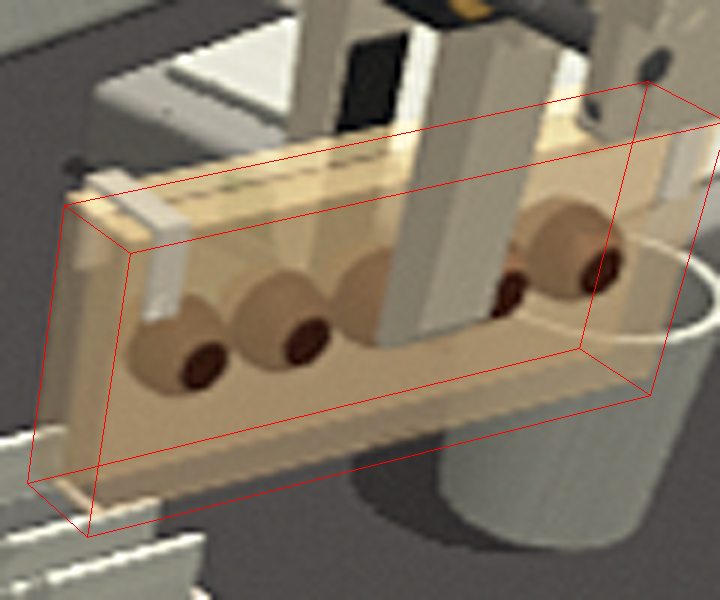

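{"api": "carry_out", "payload": {
  "increments": [
    {"linear": [-0.009,0,0.022],"yaw": -0.02},
    {"linear": [-0.026,0,0.063],"yaw": -0.04},
    {"linear": [-0.045,0,0.108],"yaw": -0.06},
    {"linear": [-0.064,0,0.153],"yaw": -0.08},
    {"linear": [-0.083,0,0.198],"yaw": -0.1}
  ]
}}

```text
t: 18.02
tool_pos: [0.502, -0.0086, 0.16]
orientation: [-1.57, 0.094, -0.098]
force: [0.2, 1.4, -3.0]
opening: 0.0236
```

{"api": "carry_out", "payload": {
  "increments": [
    {"linear": [-0.02,0,0.045],"yaw": -0.02},
    {"linear": [-0.036,0,0.09],"yaw": -0.04},
    {"linear": [-0.053,0,0.133],"yaw": -0.06},
    {"linear": [-0.065,0,0.165],"yaw": -0.06},
    {"linear": [-0.073,0,0.185],"yaw": -0.06}
  ]
}}

```text
t: 18.65
tool_pos: [0.4497, 0.1861, 0.158]
orientation: [-1.572, 0.047, -0.047]
force: [-0.8, -0.4, -3.1]
opening: 0.0238
```

```bash
python3 -c "
from go import *
plan(*T['five_s'][:2],.16,T['five_s'][2])"
```

```text
t 18.65 pos [0.4497 0.1861 0.158 ] yaw -0.0596 tilt y [-4.0e-04 -1.4e-03 -1.0e+00] F [-0.81 -0.36 -3.12] open 0.0238
lin [ 0.0063 -0.0021  0.0546] yaw about tool y 0.0003 q6 -1.223 [0.288]
```

{"api": "carry_out", "payload": {
  "increments": [
    {"linear": [0.003,0,0.025],"yaw": 0},
    {"linear": [0.005,0,0.045],"yaw": 0},
    {"linear": [0.0063,0,0.0546],"yaw": 0},
    {"linear": [0.0063,0,0.0546],"yaw": 0}
  ]
}}

```text
t: 19.15
tool_pos: [0.459, 0.2404, 0.1575]
orientation: [-1.572, 0.047, -0.045]
force: [-0.6, -0.2, -2.4]
opening: 0.024
```

```bash
python3 -c "
from go import *
plan(*T['five_s'][:2],.06,T['five_s'][2])"
```

```text
t 19.15 pos [0.459  0.2404 0.1575] yaw -0.0588 tilt y [-0.001  -0.0019 -1.    ] F [-0.56 -0.16 -2.44] open 0.024
lin [0.0003 0.0975 0.    ] yaw about tool y 0.0011 q6 -1.127 [0.384]
```

{"api": "carry_out", "payload": {
  "increments": [
    {"linear": [0.0005,0.02,0],"yaw": 0},
    {"linear": [0.0005,0.05,0],"yaw": 0},
    {"linear": [0.0005,0.08,0],"yaw": 0},
    {"linear": [0.0008,0.096,0],"yaw": 0},
    {"linear": [0.0008,0.1,0],"yaw": 0}
  ]
}}

```text
t: 19.77
tool_pos: [0.4592, 0.2394, 0.0566]
orientation: [-1.573, 0.049, -0.045]
force: [1.2, -0.1, -2.2]
opening: 0.0236
```

```bash
python3 -c "
from go import *
plan(*T['five_s'][:2],.0505,T['five_s'][2])"
```

```text
t 19.775 pos [0.4592 0.2394 0.0566] yaw -0.0595 tilt y [-0.0027 -0.0027 -1.    ] F [ 1.22 -0.13 -2.16] open 0.0236
lin [-0.      0.0061  0.0009] yaw about tool y 0.0005 q6 -1.128 [0.383]
```

{"api": "carry_out", "payload": {
  "increments": [
    {"linear": [0,0.003,0.0008],"yaw": 0},
    {"linear": [0,0.0045,0.0008],"yaw": 0},
    {"linear": [0,0.0055,0.0008],"yaw": 0},
    {"linear": [0,0.006,0.0008],"yaw": 0},
    {"linear": [0,0.006,0.0008],"yaw": 0}
  ]
}}

```text
t: 20.4
tool_pos: [0.4595, 0.2403, 0.051]
orientation: [-1.573, 0.048, -0.045]
force: [0.1, 0.1, -2.2]
opening: 0.0236
```

{"api": "carry_out", "payload": {
  "increments": [
    {"linear": [0,0.0003,0],"yaw": 0},
    {"linear": [0,0.0005,0],"yaw": 0},
    {"linear": [0,0.0005,0],"yaw": 0}
  ]
}}

```text
t: 20.78
tool_pos: [0.4595, 0.2404, 0.0509]
orientation: [-1.573, 0.048, -0.045]
force: [-4.5, -0.4, 5.6]
opening: 0.0241
```

```bash
python3 -c "
from go import *
plan(*T['five_s'][:2],.05,T['five_s'][2])"
```

```text
t 20.775 pos [0.4595 0.2404 0.0509] yaw -0.0593 tilt y [-0.002  -0.0024 -1.    ] F [-4.49 -0.39  5.6 ] open 0.0241
lin [-0.0003  0.0009 -0.0002] yaw about tool y 0.0007 q6 -1.127 [0.384]
```

{"api": "carry_out", "payload": {
  "increments": [
    {"linear": [0,0,0],"yaw": 0},
    {"linear": [0,0,0],"yaw": 0},
    {"linear": [0,0,0],"yaw": 0},
    {"linear": [0,0,0],"yaw": 0}
  ],
  "gripper": 0.54
}}

```text
t: 21.28
tool_pos: [0.4596, 0.2404, 0.0508]
orientation: [-1.573, 0.048, -0.045]
force: [0.1, 0.3, -0.2]
opening: 0.0498
```

{"api": "carry_out", "payload": {
  "increments": [
    {"linear": [0,-0.015,0],"yaw": 0},
    {"linear": [0,-0.045,0],"yaw": 0},
    {"linear": [0,-0.08,0],"yaw": 0},
    {"linear": [0,-0.105,0],"yaw": 0},
    {"linear": [0,-0.12,0],"yaw": 0}
  ]
}}

```text
t: 21.9
tool_pos: [0.4607, 0.241, 0.1735]
orientation: [-1.571, 0.046, -0.047]
force: [-0.2, -0.1, -0.7]
opening: 0.0501
```

```bash
python3 -c "
from go import *
plan(*T['two'][:2],.17,T['two'][2])
from plant import robot
s=robot.read_camera('side'); x0,y0=225,120; o=cv2.resize(s[y0:y0+110,x0:x0+140],None,fx=5.5,fy=5.5,interpolation=2)
draw(o,'side',box(*T['five_s'],.155,.024,.012,.082),(0,0,255),5.5,np.array([x0,y0]));cv2.imwrite('pics/s7.png',o)"
```

```text
t 21.9 pos [0.4607 0.241  0.1735] yaw -0.0593 tilt y [ 9.0e-04 -1.2e-03 -1.0e+00] F [-0.23 -0.13 -0.72] open 0.0501
lin [ 0.0875  0.0042 -0.5205] yaw about tool y 0.156 q6 -1.127 [0.384]
```

View pics/s7.png

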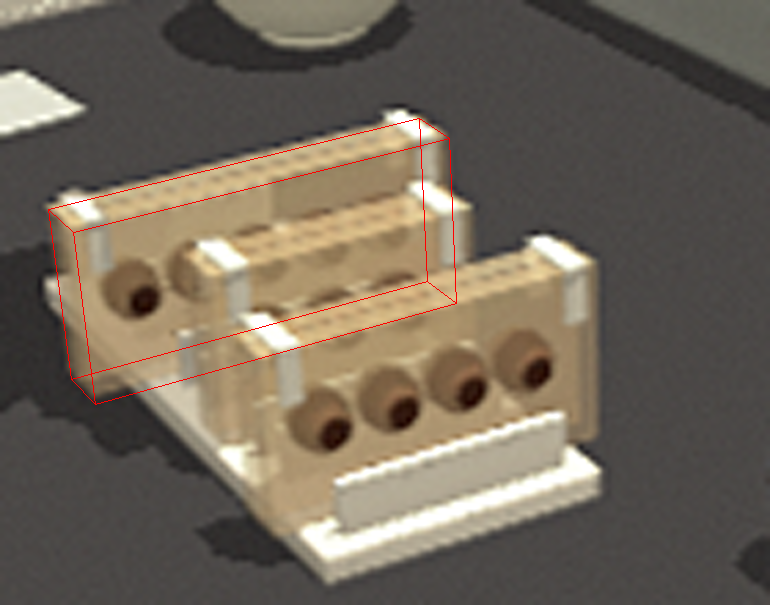

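Mould five is well placed. The last one is mould two.

{"api": "carry_out", "payload": {
  "increments": [
    {"linear": [0.009,0,-0.056],"yaw": 0.02},
    {"linear": [0.019,0,-0.113],"yaw": 0.05},
    {"linear": [0.028,0,-0.17],"yaw": 0.08},
    {"linear": [0.038,0,-0.227],"yaw": 0.1},
    {"linear": [0.048,0,-0.284],"yaw": 0.12}
  ]
}}

```text
t: 22.58
tool_pos: [0.4919, -0.0468, 0.1746]
orientation: [-1.566, 0.14, -0.143]
force: [0.5, -0.5, 0.0]
opening: 0.05
```

```bash
python3 -c "
from go import *
plan(*T['two'][:2],.17,T['two'][2])"
```

```text
t 22.575 pos [ 0.4919 -0.0468  0.1746] yaw -0.1799 tilt y [ 1.8e-03 -4.0e-04 -1.0e+00] F [ 0.53 -0.53  0.03] open 0.05
lin [ 0.0672  0.0047 -0.2285] yaw about tool y 0.0354 q6 -1.59 [-0.199]
```

{"api": "carry_out", "payload": {
  "increments": [
    {"linear": [0.016,0,-0.055],"yaw": 0.01},
    {"linear": [0.033,0,-0.112],"yaw": 0.02},
    {"linear": [0.049,0,-0.166],"yaw": 0.03},
    {"linear": [0.061,0.003,-0.207],"yaw": 0.0354},
    {"linear": [0.0672,0.0045,-0.2285],"yaw": 0.0354}
  ]
}}

```text
t: 23.2
tool_pos: [0.5164, -0.2854, 0.1691]
orientation: [-1.564, 0.17, -0.171]
force: [0.5, 0.6, 0.4]
opening: 0.0501
```

```bash
python3 -c "
from go import *
from plant import robot
robot.read_camera('side')
im=robot.read_camera('side'); cv2.imwrite('pics/s8.png',im[120:360,340:620])
plan(*T['two'][:2],.0502,T['two'][2])"
```

```text
t 23.3 pos [ 0.5165 -0.285   0.1692] yaw -0.2173 tilt y [ 4.e-04  3.e-04 -1.e+00] F [ 0.41 -0.09 -0.87] open 0.0501
lin [0.0003 0.119  0.0013] yaw about tool y -0.0019 q6 -1.945 [-0.591]
```

View pics/s8.png

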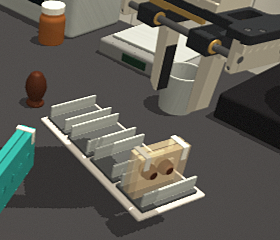

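{"api": "carry_out", "payload": {
  "increments": [
    {"linear": [0.0005,0.03,0.0013],"yaw": 0},
    {"linear": [0.0005,0.065,0.0013],"yaw": 0},
    {"linear": [0.0005,0.095,0.0013],"yaw": 0},
    {"linear": [0.0005,0.112,0.0005],"yaw": 0},
    {"linear": [0.0005,0.1185,0.0003],"yaw": 0}
  ]
}}

```text
t: 23.92
tool_pos: [0.5169, -0.2836, 0.0499]
orientation: [-1.563, 0.171, -0.169]
force: [-0.2, 0.1, 1.0]
opening: 0.0501
```

```bash
python3 -c "
from go import *
plan(*T['two'][:2],.0502,T['two'][2])"
```

```text
t 23.925 pos [ 0.5169 -0.2836  0.0499] yaw -0.2163 tilt y [-8.0e-04  1.3e-03 -1.0e+00] F [-0.22  0.12  1.03] open 0.0501
lin [ 0.0003 -0.0003 -0.    ] yaw about tool y -0.001 q6 -1.944 [-0.589]
```

{"api": "carry_out", "payload": {
  "increments": [
    {"linear": [0,0,0],"yaw": 0},
    {"linear": [0,0,0],"yaw": 0},
    {"linear": [0,0,0],"yaw": 0},
    {"linear": [0,0,0],"yaw": 0}
  ],
  "gripper": 0
}}

```text
t: 24.42
tool_pos: [0.5176, -0.284, 0.051]
orientation: [-1.564, 0.169, -0.17]
force: [-0.2, 1.6, 4.5]
opening: 0.0239
```

{"api": "carry_out", "payload": {
  "increments": [
    {"linear": [0,-0.01,0],"yaw": 0},
    {"linear": [0,-0.03,0],"yaw": 0},
    {"linear": [0,-0.06,0],"yaw": 0},
    {"linear": [0,-0.09,0],"yaw": 0},
    {"linear": [0,-0.11,0],"yaw": 0}
  ]
}}

```text
t: 25.05
tool_pos: [0.5182, -0.2846, 0.1641]
orientation: [-1.565, 0.167, -0.173]
force: [0.5, 0.4, -1.7]
opening: 0.0239
```

```bash
python3 -c "
from go import *
from plant import robot
robot.read_camera('side');robot.read_camera('side')
held('two',.08,.0502,'pics/h2.png')
plan(*T['two_s'][:2],.16,T['two_s'][2])"
```

```text
t 25.2 pos [ 0.5183 -0.2846  0.1626] yaw -0.2164 tilt y [ 0.0032 -0.0012 -1.    ] F [ 0.7  -0.26 -1.54] open 0.0239
lin [-0.1803  0.0017  0.5631] yaw about tool y -0.1564 q6 -1.944 [-0.589]
```

View pics/h2.png

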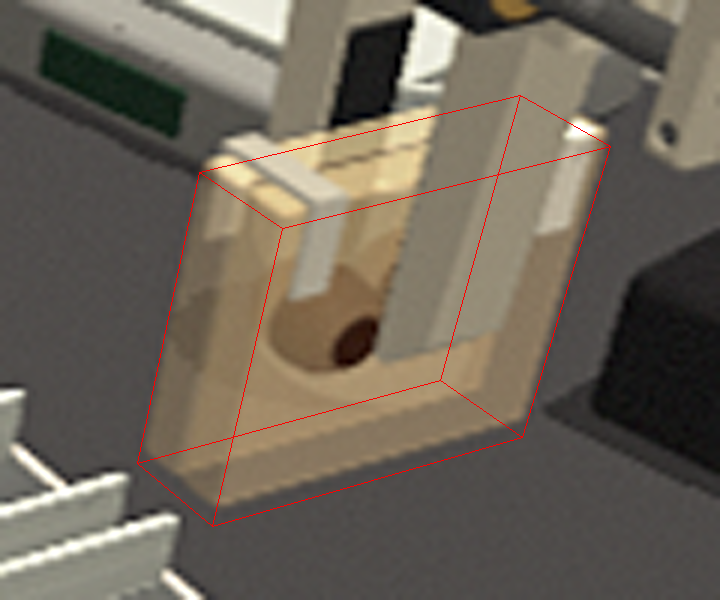

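{"api": "carry_out", "payload": {
  "increments": [
    {"linear": [-0.007,0,0.022],"yaw": -0.01},
    {"linear": [-0.02,0,0.063],"yaw": -0.03},
    {"linear": [-0.035,0,0.11],"yaw": -0.05},
    {"linear": [-0.051,0,0.158],"yaw": -0.07},
    {"linear": [-0.066,0,0.206],"yaw": -0.09}
  ]
}}

```text
t: 25.82
tool_pos: [0.4962, -0.0664, 0.1606]
orientation: [-1.569, 0.098, -0.099]
force: [1.0, -0.4, -1.6]
opening: 0.0239
```

```bash
python3 -c "
from go import *
plan(*T['two_s'][:2],.165,T['two_s'][2])"
```

```text
t 25.825 pos [ 0.4962 -0.0664  0.1606] yaw -0.1252 tilt y [ 6.e-04 -2.e-04 -1.e+00] F [ 1.02 -0.41 -1.63] open 0.0239
lin [-0.0792 -0.0045  0.3635] yaw about tool y -0.0653 q6 -1.681 [-0.236]
```

{"api": "carry_out", "payload": {
  "increments": [
    {"linear": [-0.01,0,0.046],"yaw": -0.02},
    {"linear": [-0.021,0,0.095],"yaw": -0.03},
    {"linear": [-0.031,-0.002,0.144],"yaw": -0.04},
    {"linear": [-0.042,-0.003,0.193],"yaw": -0.05},
    {"linear": [-0.052,-0.004,0.24],"yaw": -0.065}
  ]
}}

```text
t: 26.45
tool_pos: [0.4724, 0.1804, 0.1629]
orientation: [-1.571, 0.048, -0.045]
force: [0.1, 0.3, -1.3]
opening: 0.0241
```

```bash
python3 -c "
from go import *
plan(*T['two_s'][:2],.165,T['two_s'][2])"
```

```text
t 26.45 pos [0.4724 0.1804 0.1629] yaw -0.0587 tilt y [-1.9e-03 -5.0e-04 -1.0e+00] F [ 0.11  0.26 -1.31] open 0.0241
lin [-0.0165 -0.0021  0.1229] yaw about tool y 0.0013 q6 -1.249 [0.263]
```

{"api": "carry_out", "payload": {
  "increments": [
    {"linear": [-0.006,0,0.046],"yaw": 0},
    {"linear": [-0.012,0,0.09],"yaw": 0.001},
    {"linear": [-0.0155,0,0.114],"yaw": 0.001},
    {"linear": [-0.0165,0,0.1229],"yaw": 0.001},
    {"linear": [-0.0165,0,0.1229],"yaw": 0.001}
  ]
}}

```text
t: 27.08
tool_pos: [0.4621, 0.304, 0.162]
orientation: [-1.572, 0.049, -0.043]
force: [-0.2, -0.6, -1.1]
opening: 0.0241
```

```bash
python3 -c "
from go import *
plan(*T['two_s'][:2],.06,T['two_s'][2])"
```

```text
t 27.075 pos [0.4621 0.304  0.162 ] yaw -0.0586 tilt y [-0.0034 -0.0015 -1.    ] F [-0.24 -0.57 -1.13] open 0.0241
lin [0.0013 0.102  0.0003] yaw about tool y 0.0014 q6 -1.023 [0.489]
```

{"api": "carry_out", "payload": {
  "increments": [
    {"linear": [0.0013,0.02,0.0003],"yaw": 0.001},
    {"linear": [0.0013,0.05,0.0003],"yaw": 0.001},
    {"linear": [0.0013,0.08,0.0003],"yaw": 0.001},
    {"linear": [0.0015,0.099,0.0003],"yaw": 0.001},
    {"linear": [0.0015,0.103,0.0003],"yaw": 0.001}
  ]
}}

```text
t: 27.7
tool_pos: [0.4621, 0.3027, 0.0567]
orientation: [-1.574, 0.053, -0.043]
force: [-0.4, 0.1, -1.3]
opening: 0.0236
```

```bash
python3 -c "
from go import *
plan(*T['two_s'][:2],.0508,T['two_s'][2])"
```

```text
t 27.7 pos [0.4621 0.3027 0.0567] yaw -0.0605 tilt y [-0.0064 -0.0032 -1.    ] F [-0.45  0.1  -1.35] open 0.0236
lin [0.0009 0.0059 0.0014] yaw about tool y -0.0005 q6 -1.023 [0.487]
```

{"api": "carry_out", "payload": {
  "increments": [
    {"linear": [0.0009,0.003,0.0012],"yaw": 0},
    {"linear": [0.0009,0.0045,0.0012],"yaw": 0},
    {"linear": [0.0009,0.0053,0.0012],"yaw": 0},
    {"linear": [0.0009,0.0058,0.0012],"yaw": 0},
    {"linear": [0.0009,0.0058,0.0012],"yaw": 0}
  ]
}}

```text
t: 28.32
tool_pos: [0.4632, 0.304, 0.0512]
orientation: [-1.573, 0.052, -0.043]
force: [0.5, -0.6, -1.4]
opening: 0.0239
```

{"api": "carry_out", "payload": {
  "increments": [
    {"linear": [0,0.0003,0],"yaw": 0},
    {"linear": [0,0.0005,0],"yaw": 0},
    {"linear": [0,0.0005,0],"yaw": 0}
  ]
}}

```text
t: 28.7
tool_pos: [0.4633, 0.3041, 0.0511]
orientation: [-1.573, 0.052, -0.043]
force: [-2.8, -1.2, 5.1]
opening: 0.024
```

```bash
python3 -c "
from go import *
plan(*T['two_s'][:2],.05,T['two_s'][2])"
```

```text
t 28.7 pos [0.4633 0.3041 0.0511] yaw -0.0604 tilt y [-0.0059 -0.0029 -1.    ] F [-2.78 -1.19  5.06] open 0.024
lin [-0.0002  0.0011  0.    ] yaw about tool y -0.0004 q6 -1.022 [0.488]
```

{"api": "carry_out", "payload": {
  "increments": [
    {"linear": [0,0,0],"yaw": 0},
    {"linear": [0,0,0],"yaw": 0},
    {"linear": [0,0,0],"yaw": 0},
    {"linear": [0,0,0],"yaw": 0}
  ],
  "gripper": 0.54
}}

```text
t: 29.2
tool_pos: [0.4633, 0.304, 0.051]
orientation: [-1.573, 0.052, -0.043]
force: [0.5, 0.3, 0.1]
opening: 0.0498
```

{"api": "carry_out", "payload": {
  "increments": [
    {"linear": [0,-0.015,0],"yaw": 0},
    {"linear": [0,-0.045,0],"yaw": 0},
    {"linear": [0,-0.08,0],"yaw": 0},
    {"linear": [0,-0.12,0],"yaw": 0},
    {"linear": [0,-0.16,0],"yaw": 0}
  ]
}}

```text
t: 29.82
tool_pos: [0.4642, 0.3045, 0.2136]
orientation: [-1.573, 0.051, -0.044]
force: [0.7, 0.4, -0.4]
opening: 0.0502
```

{"api": "carry_out", "payload": {
  "increments": [
    {"linear": [-0.01,0,0.05],"yaw": 0},
    {"linear": [-0.02,0,0.1],"yaw": 0},
    {"linear": [-0.03,0,0.15],"yaw": 0},
    {"linear": [-0.04,0,0.2],"yaw": 0},
    {"linear": [-0.04,0,0.22],"yaw": 0}
  ]
}}

```text
t: 30.45
tool_pos: [0.4363, 0.5293, 0.2142]
orientation: [-1.572, 0.049, -0.042]
force: [-1.0, -0.4, -0.1]
opening: 0.0502
```

```bash
python3 -c "
from go import *
from plant import robot
L={'four':.13,'three':.105,'five':.155,'two':.08}
for n,(x0,y0,w,h),k in(('side',(225,120,140,110),5.5),('top',(155,170,190,95),4.2)):
    s=robot.read_camera(n); cv2.imwrite('pics/raw_%s.png'%n,s); o=cv2.resize(s[y0:y0+h,x0:x0+w],None,fx=k,fy=k,interpolation=2)
    if n=='top':
        for m in L: draw(o,n,box(*T[m+'_s'],L[m],.024,.012,.082),(0,0,255),k,np.array([x0,y0]))
    cv2.imwrite('pics/f_%s.png'%n,o)
print(robot.read_state()['tool_pos'])"
```

```text
[0.43681269 0.52855915 0.21381201]
```

View pics/f_side.png

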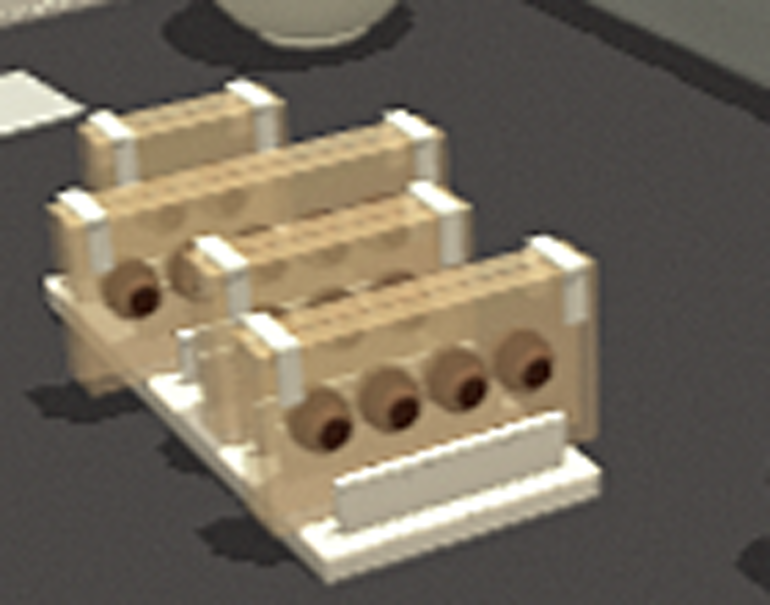

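View pics/f_top.png

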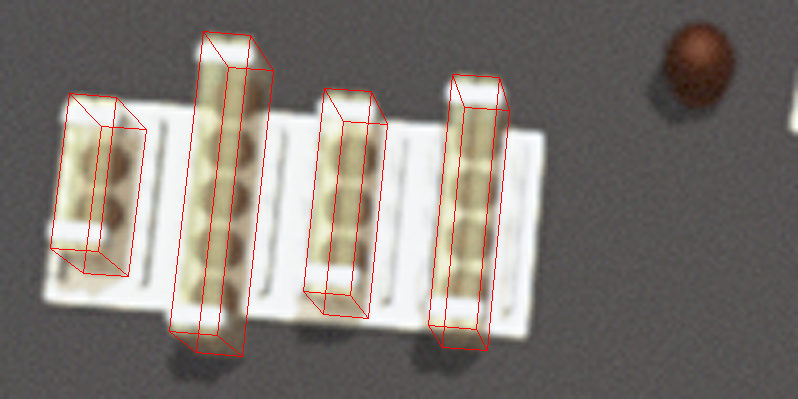

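View pics/raw_top.png

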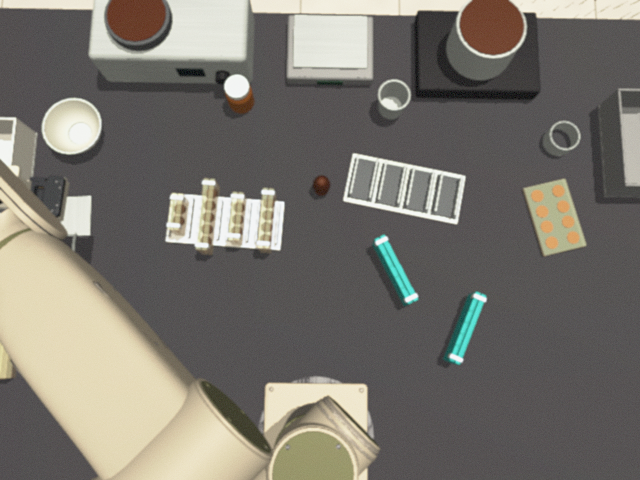

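All four stand in their slots as planned, and the egg (321,184) and the turquoise moulds haven't moved. Handing in.

```bash
python3 -c "
from plant import robot
print(robot.close_job())"
```

```text
the job is handed in; nothing more can be done
None
```

All four moulds are in the rack in reverse order, and the job is handed in at about 31 s. From left to right on the stands they were four, three, five, two; in the rack they now read two, five, three, four.

- **Placing:** I lowered each mould slowly until the wrist force showed about 4–6 N of floor contact, then opened the gripper. The highest force in any reading I took was about 7 N.
- **Final check:** The top and side pictures agree with the planned slot poses to about 1–2 mm. All moulds stand upright and in line with their slots, and the arm is clear.
- **Left alone:** The egg and both turquoise look-alikes are where they were.
- **Disagreement:** One overlay of mould three in the gripper was a few mm off because the arm was still settling when I took the picture. A retake showed it held level and centred.

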